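Put the parts tray away on the tagged rails

ROBOT

A 7-joint arm with a two-finger parallel gripper is mounted at the origin on a cart in front of the work surface, level with it; the furniture and walls round the work are solid. World frame = base frame: x ahead of the robot, y to its left, z up, the work surface at z = 0. Lengths are in m, angles in rad, forces in N, time in s.
With the tool pointing down it reaches from about 0.425 to 1.025 m from the base axis. Payload 9.4 kg.
Tool frame: the origin (TCP) lies midway between the tips of the shut fingers; the grasp point (between the pads) lies 19 mm behind it; x points along the fingers, y is the direction in which the jaws open and shut, and the axes are right-handed (so a half turn about x gives the same grasp; the last joint's range is limited). The gripper opens to 85 mm and grips with 20 to 120 N. Pads are 22 mm wide; open, the fingers measure 114 mm over their backs; the gripper's body (76 mm by 85 mm) begins 54 mm behind the grasp point. The pads swing forward as they close: fully open they stand 13 mm farther back than shut.
Start: joints at [-0.077, 0.599, -0.003, 1.599, 0.002, 0.943, -0.08], TCP at [0.725, -0, 0.198] pointing down, gripper open.
Joint ranges: [-2.57, 2.57], [-0.35, 1.97], [-1.29, 1.29], [0.11, 2.56], [-1.05, 4.19], [0.11, 1.86], [-2.63, 2.63]. Speed limits (rad/s): [2.22, 2.22, 3.01, 3.01, 3.14, 3.14, 3.14].

INTERFACE

Orientations are given as a unit quaternion [x, y, z, w].
In Python, from station import telemetry, camera, job gives the robot as it stands.
- The arm moves only by the tool apply_moves, never from a script. Its argument "series" is a list of rows, each a list of 4 numbers: the shift along the tool's x, y, z in mm, then the turn about the tool's x in rad. In form: [[x, y, z, roll], ...]. A call has 1 to 20 rows; each row is the pose to reach, as a shift and turn from the pose commanded when the call began, along the tool's axes at that moment; what a row does not reach only later rows make up. A row lasts 1/8 s, in which the tool goes at most 62.5 mm and 10.7 degrees, less where a joint would pass 70% of its speed; a pose out of reach is approached as far as the arm can. A call with a gripper value outside its range is refused whole. "jaw" is the opening, from 0 (shut) to 1 (fully open), set as the call begins (left out, the last holds). The fingers move at their own pace and stop on an object; "squeeze" is the grip in N (left out, the last holds). Time passes only in rows, so rows that repeat a pose let the fingers close. It gives the time, the measured TCP pose, the force and the opening at its end, in the units of the state.
- telemetry.get_state(): the state, without advancing time (a new reading comes with each control period).
- camera(name): name is "scene" or "side" or "wrist"; returns a dict with "img" (480x640x3 uint8, blue, green, red), "fx", "fy", "cx", "cy" (pixels), "dist_coeffs" ([k1, k2, p1, p2, k3] as OpenCV has them; the pictures are not rectified), "R" (3x3) and "t" (3): a world point X has camera coordinates R X + t. Camera axes: x right, y down, z forward; pixel columns grow to the right and rows downward; lengths in m; the calibration is good to about 2 mm. A picture is of the moment at which its call begins. There is no depth.
- job.close_job(): hands the job in, once; it reports no verdict.
The state is a dict: "t": time; "joints": joint angles; "joint_velocities": joint speeds; "tau": joint torques, N m; "tcp_pos": TCP position; "orientation": TCP orientation; "wrist_force": force on the tool from outside, world axes, zero at the start; "torque": the same for the moment, N m; "gripper_width": opening from 0.0 (shut) to 1.0 (fully open).
Only numpy, scipy, OpenCV 4.12 (cv2) and the standard library are available. Lean on these libraries where they do the work, as an engineer would, in place of code of your own. Each camera call takes 0.05 s, during which the arm holds its last target.

TASK

Put the steel tray away in the rack: lift the tape measure off it and stand it upright on the blue mat, then slide the tray, level and handle towards you, onto the pair of rails whose red tag hangs on the rack's left post (as you face its front; the other two tags hang on the right post), all the way in until its front plate meets the rail ends, and let go. Do not knock the jar, the spray can, the yellow cap or the black tape roll about.

Things in the scene. Friction and masses are not known exactly. Their poses are not given: they have to be found in the camera images.
- tray_handle (a point): Grip point of the loose steel tray (0.16 kg, centre of mass near x = +55 mm; grip it firmly): middle of its black handle bar, 16 mm wide (y), 20 high, from x = -24 to +36 mm. Axes are the tray's: x from the handle to the rear edge, z up. It starts right way up on the worktop, handle roughly to the robot. Sheet: underside 25 mm below this point, from x = +42 to +162 mm; front plate at x = +38 to +42, 138 mm wide.
- tray: The same tray; origin under the middle of its sheet, 102 mm behind the grip point (+x) and 25 mm below it. Sheet 124 mm wide (y), 120 long (x), 5 thick; its rear corners taper in by about 8 mm over the last 30; side ridges 4 mm high. The front plate is 20 mm high, 34 mm in its middle 44 mm.
- tape_centre (a point): Centre of the loose orange tape measure (0.2 kg) standing on the tray: 36 mm thick along its x (the grasp), 71 mm long along y, 60 mm high; this point is half-way up, 30 mm above its underside. Its z points up.
- tape_measure: The same tape measure; origin on its underside.
- mat: Blue mat fixed on the worktop, 150 mm (x) by 170 mm (y), 3 mm thick; origin at the middle of its underside. It lies on one side of the tray, the rack on the other; which is which varies.
- rack: Fixed grey rack with three rail pairs, open at the front (-x); origin on the worktop under the middle of its front face; x into it, y to its left as one faces it. 140 mm deep, 170 wide, 194 high. Its roof overhangs the front by 25 mm (lip's underside at 184 mm), so when the tray is home the tool must lean back about 40 degrees, fingers pointing forward into the rack.
- rails1 (a point): Middle of the front of the lowest rail pair, level with its ledges' tops (50 mm above the worktop); axes as the rack's. The ledges are 19 mm wide, 4 thick, 102 apart; the side walls stand 16 mm above them, 130 apart (3 mm play each side of the sheet). With the tray home its front plate meets the rail ends: grip point at x = -42, y = 0, z = +25 mm of this point.
- rails2 (a point): Middle of the front of the middle rail pair, level with its ledges' tops (95 mm above the worktop); axes as the rack's. The ledges are 19 mm wide, 4 thick, 102 apart; the side walls stand 16 mm above them, 130 apart (3 mm play each side of the sheet). With the tray home its front plate meets the rail ends: grip point at x = -42, y = 0, z = +25 mm of this point.
- rails3 (a point): Middle of the front of the top rail pair, level with its ledges' tops (140 mm above the worktop); axes as the rack's. The ledges are 19 mm wide, 4 thick, 102 apart; the side walls stand 16 mm above them, 130 apart (3 mm play each side of the sheet). With the tray home its front plate meets the rail ends: grip point at x = -42, y = 0, z = +25 mm of this point.
- tag1: Red tag of the lowest rail pair, a fixed plate 32 mm wide, 32 high, 4 thick, beside that pair on the front of the rack's left post (rack y = +92 mm) or right post (y = -92 mm); origin at its centre. Exactly one of the three tags is on the left; its rail pair is the one to use.
- tag2: Red tag of the middle rail pair, a fixed plate 32 mm wide, 32 high, 4 thick, beside that pair on the front of the rack's left post (rack y = +92 mm) or right post (y = -92 mm); origin at its centre. Exactly one of the three tags is on the left; its rail pair is the one to use.
- tag3: Red tag of the top rail pair, a fixed plate 32 mm wide, 32 high, 4 thick, beside that pair on the front of the rack's left post (rack y = +92 mm) or right post (y = -92 mm); origin at its centre. Exactly one of the three tags is on the left; its rail pair is the one to use.
- jar_centre (a point): Centre of a loose jar, 82 mm across, 136 mm high, standing behind the tray. Leave alone.
- can_centre (a point): Centre of a loose spray can, 68 mm across, 185 mm high, standing behind the tray. Leave alone.
- cap_centre (a point): Centre of a loose yellow cap, 66 mm across, 46 mm high, on the worktop left of the tray handle. Leave alone.
- roll_centre (a point): Centre of a loose black tape roll, 62 mm across, 19 mm high, on the worktop right of the tray handle. Leave alone.
Mind the look-alikes: they are no part of the job. Several things look just like the tape_measure: the one meant starts nearest to the robot's base.

How it is judged:
On the way:
1. the tape measure stands upright on the blue mat, let go (x of tape_centre in the frame of mat between -0.065 and 0.065 m and y of tape_centre in the frame of mat between -0.075 and 0.075 m and height (world z) of tape_centre between 0.024 and 0.042 m and angle between tape_centre's own z axis and vertical below 0.15 rad and linear speed of tape_measure below 0.03 m/s and contact force between tape_measure and the arm below 0.2 N and contact force between tape_measure and the fingers below 0.2 N), for 0.2 s.
At the end, for the whole second after the job is handed in: Tape measure upright, at rest, centre within 65 (x), 75 mm (y) of the mat's middle. Tray level, at rest, released on the rails whose tag is on the left post: grip point 36-48 mm before the rack face, 8 mm sideways, 25 +-8 mm above the ledges, in line within 0.06 rad; nothing held (all of step 1 and x of tray_handle in the frame of rack between -0.048 and -0.036 m and y of tray_handle in the frame of rack between -0.008 and 0.008 m and angle between the x axis of tray_handle and the x axis of rack, either way round below 0.06 rad and angle between tray_handle's own z axis and vertical below 0.06 rad and linear speed of tray below 0.02 m/s and ((y of tag1 in the frame of rack above 0 m and z of tray_handle in the frame of rack between 0.067 and 0.083 m) or (y of tag2 in the frame of rack above 0 m and z of tray_handle in the frame of rack between 0.112 and 0.128 m) or (y of tag3 in the frame of rack above 0 m and z of tray_handle in the frame of rack between 0.157 and 0.173 m)) and contact force between tray and the fingers below 0.2 N); the robot touches nothing.
It fails at once if the jar is pushed more than 25 mm (distance of jar_centre from where it was at the start of the episode above 0.025 m).
It fails at once if the spray can is pushed more than 25 mm (distance of can_centre from where it was at the start of the episode above 0.025 m).
It fails at once if the yellow cap is pushed more than 25 mm (distance of cap_centre from where it was at the start of the episode above 0.025 m).
It fails at once if the black tape roll is pushed more than 25 mm (distance of roll_centre from where it was at the start of the episode above 0.025 m).
It fails at once if the tray is tipped by more than 35 degrees (angle between tray_handle's own z axis and vertical above 0.61 rad).
It also fails if it takes over 64 s, if anything falls off the work surface, if the arm or the gripper's body presses on something with over 40 N, if the wrist force passes 120 N, or if a joint passes its speed limit or range.

## Working session

There is one attempt and no reset: what is moved stays moved. The work goes in short steps, Python scripts to look and compute and a tool call to move; the robot and the scene stay as the last step left them, time stands still between calls to the robot, and variables do not carry over. Pictures are saved under pics/ and viewed, and the job is handed in when it is done.

Besides the shell and the picture viewer there is one more tool, called after "Call:" in YAML: its name, and indented under it one key for each argument. apply_moves: Moves the arm, as the interface text tells. Its arguments: {"type":"object","properties":{"series":{"type":"array","items":{"type":"array","items":{"type":"number"}}},"jaw":{"type":"number"},"squeeze":{"type":"number"}},"required":["series"]}

```bash
ls; mkdir -p pics; cat > h.py <<'E'
import numpy as np, cv2, json
from station import telemetry, camera, job
from scipy.spatial.transform import Rotation as Rn
E
python3 - <<'E'
from h import *
import pickle
for n in ["scene","side","wrist"]:
    c=camera(n); pickle.dump(c,open(f"pics/{n}0.pkl","wb")); cv2.imwrite(f"pics/{n}0.png",c["img"])
    print(n,c["fx"],c["cx"],c["cy"],c["dist_coeffs"],(-np.array(c["R"]).T@np.array(c["t"])).round(3),np.array(c["R"])[2].round(2))
print(telemetry.get_state())
E
```

```text
pics
scene 525.7904808723326 315.1170617126299 244.92391488065226 [-0.14815224  0.          0.          0.          0.        ] [-0.318 -0.732  0.929] [ 0.64  0.51 -0.57]
side 549.0538528779234 326.7006716958421 241.25717858989486 [0.03853173 0.         0.         0.         0.        ] [ 0.442 -0.97   0.776] [ 0.13  0.82 -0.56]
wrist 419.68385848296833 321.9709804386447 240.55358621724363 [-0.07356484  0.          0.          0.          0.        ] [0.725 0.068 0.372] [-0.   -0.27 -0.96]
{'t': 0.15, 'joints': array([-0.07668879,  0.59996343, -0.00255389,  1.59992576,  0.00178965,
        0.94287542, -0.0797926 ]), 'joint_velocities': array([ 6.34078577e-04, -1.79276337e-03,  2.50814696e-03, -1.41247898e-04,
        3.99593712e-04, -5.09455288e-05,  5.44859758e-04]), 'tau': array([ 2.03994307e-03, -7.76993966e+01,  1.56661626e+00, -2.58236039e+01,
        1.25704729e-02,  6.78423472e-03, -1.49589243e-05]), 'tcp_pos': array([ 7.24624926e-01, -8.06108031e-06,  1.97606519e-01]), 'orientation': array([-0.49966966, -0.50028099,  0.50030161, -0.49974739]), 'wrist_force': array([0.26418531, 0.63288212, 0.3339129 ]), 'torque': array([-0.04970425,  0.00866279, -0.0028619 ]), 'gripper_width': 1.0013935461493824}
```

View pics/scene0.png

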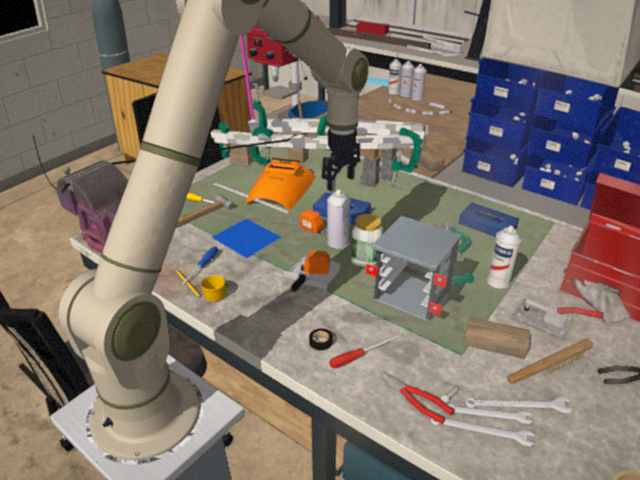

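View pics/side0.png

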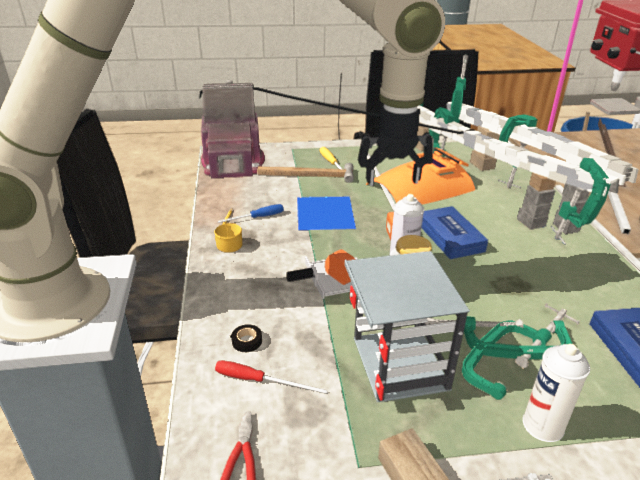

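View pics/wrist0.png

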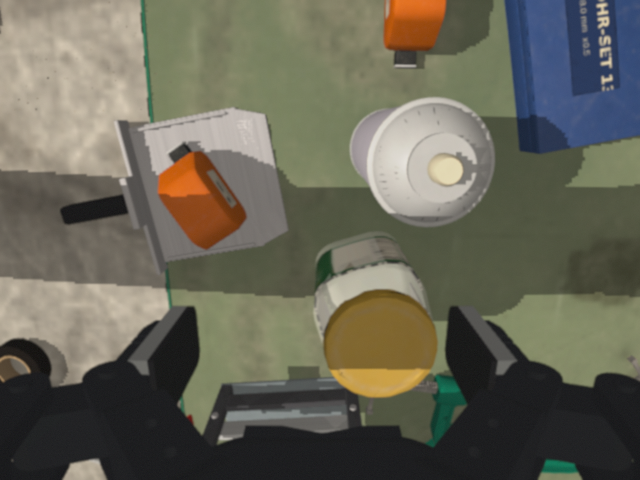

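```bash
python3 - <<'E'
import cv2
a=cv2.imread('pics/scene0.png')[190:340,260:480]; cv2.imwrite('pics/s0c.png',cv2.resize(a,None,fx=3.6,fy=3.6,interpolation=cv2.INTER_CUBIC))
a=cv2.imread('pics/side0.png')[235:410,270:480]; cv2.imwrite('pics/d0c.png',cv2.resize(a,None,fx=3.4,fy=3.4,interpolation=cv2.INTER_CUBIC))
a=cv2.imread('pics/wrist0.png')[90:290,40:310]; cv2.imwrite('pics/w0c.png',cv2.resize(a,None,fx=2.9,fy=2.9,interpolation=cv2.INTER_CUBIC))
E
```

```text
(no output)
```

View pics/s0c.png

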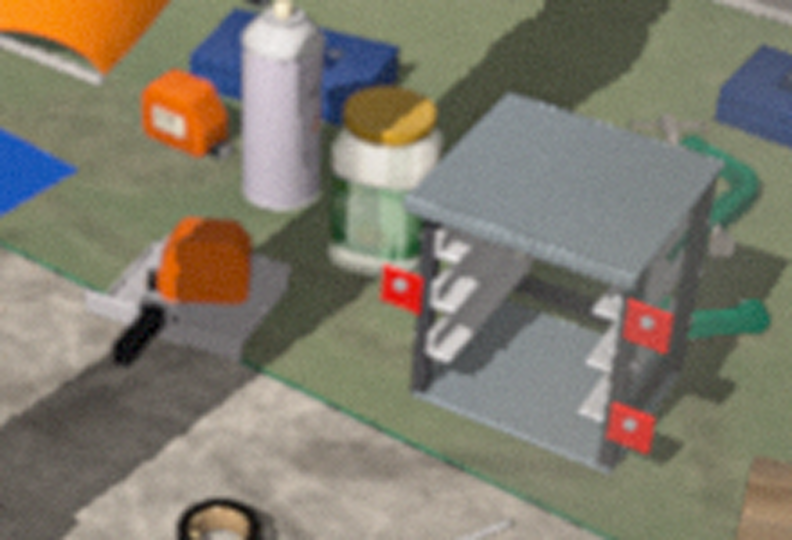

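View pics/d0c.png

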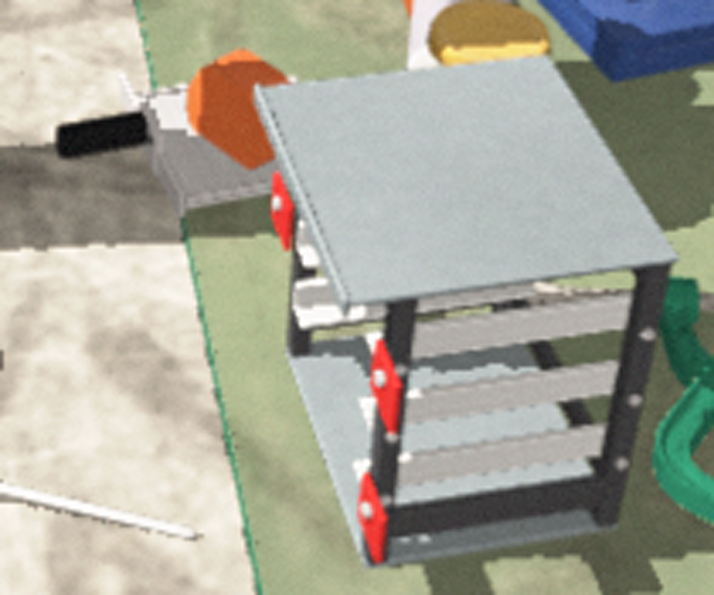

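View pics/w0c.png

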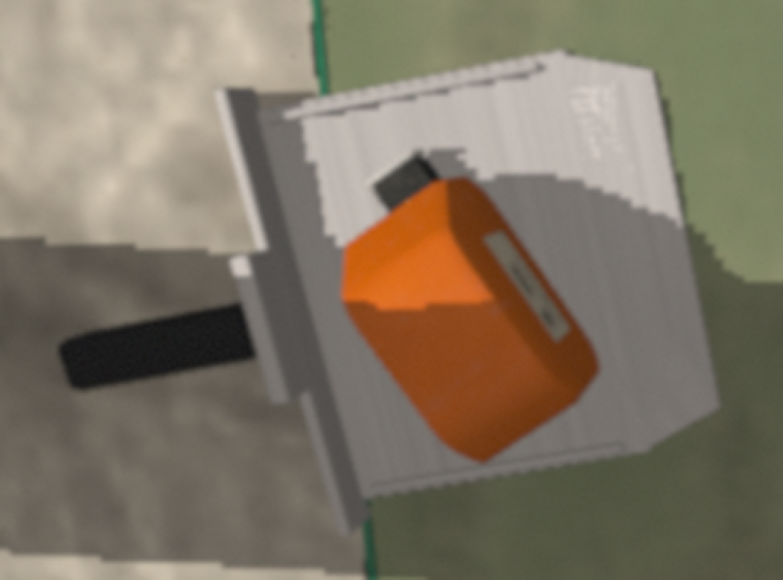

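```bash
cat >> h.py <<'E'
import pickle
from scipy.optimize import least_squares
def load(n): return pickle.load(open(f"pics/{n}.pkl","rb"))
def snap(n,tag):
    c=camera(n); pickle.dump(c,open(f"pics/{tag}.pkl","wb")); cv2.imwrite(f"pics/{tag}.png",c["img"]); return c
def proj(c,X):
    K=np.array([[c["fx"],0,c["cx"]],[0,c["fy"],c["cy"]],[0,0,1.]])
    r,_=cv2.Rodrigues(np.array(c["R"],float))
    return cv2.projectPoints(np.atleast_2d(np.array(X,float)),r,np.array(c["t"],float),K,np.array(c["dist_coeffs"],float))[0][:,0]
def plane(c,uv,z):
    K=np.array([[c["fx"],0,c["cx"]],[0,c["fy"],c["cy"]],[0,0,1.]])
    p=cv2.undistortPoints(np.array(uv,float).reshape(-1,1,2),K,np.array(c["dist_coeffs"],float))[:,0]
    R=np.array(c["R"]);o=-R.T@np.array(c["t"]); d=np.c_[p,np.ones(len(p))]@R
    return o+d*((z-o[2])/d[:,2])[:,None]
def world(p,L):
    x,y,a=p; L=np.atleast_2d(np.array(L,float)); c,s=np.cos(a),np.sin(a)
    return np.c_[x+c*L[:,0]-s*L[:,1],y+s*L[:,0]+c*L[:,1],L[:,2]]
def fit(obs,p0):  # obs: list (cam, L, uv)
    def f(p): return np.concatenate([(proj(c,world(p,L))-np.array(uv)).ravel() for c,L,uv in obs])
    s=least_squares(f,p0,loss='soft_l1'); return s.x,f(s.x).reshape(-1,2).round(1)
E
python3 - <<'E'
from h import *
S,D,W=load("scene0"),load("side0"),load("wrist0")
roof=[[-.025,.085,.194],[-.025,-.085,.194],[.14,-.085,.194],[.14,.085,.194]]
cs=np.array([[408,198],[632,278],[720,175],[512,92]])/3.6+[260,190]
cd=np.array([[258,88],[345,300],[675,262],[545,57]])/3.4+[270,235]
p,r=fit([(S,roof,cs),(D,roof,cd)],[.7,-.2,0]); print("rack",p.round(4),r.tolist())
for z in(.05,.095,.14):
  for y in(.092,-.092):
    q=world(p,[[-.002,y,z+.0]]); print(z,y,((proj(S,q)-[260,190])*3.6).round(),((proj(D,q)-[270,235])*3.4).round())
T=[[38,69,20],[38,-69,20],[162,54,5],[162,-54,5],[132,62,7],[132,-62,7],[-24,8,35],[-24,-8,35]]
T=np.array(T)/1000
uv=np.array([[218,90],[345,533],[655,70],[718,405],[562,50],[650,450],[60,345],[72,389]])/2.9+[40,90]
p,r=fit([(W,T,uv)],[.5,.05,0]); print("tray",p.round(4),r.tolist())
print("mat S",plane(S,[[249,219],[280,237],[246,256],[213,237]],.003).round(3).tolist())
print("mat D",plane(D,[[297,200],[349,197],[355,227],[299,229]],.003).round(3).tolist())
E
```

```text
rack [ 0.6264 -0.2711  0.0634] [[-0.9, 0.1], [0.9, 1.1], [2.5, -3.4], [0.3, 0.1], [-1.5, -1.1], [-1.9, 0.6], [0.9, -1.0], [1.0, -1.3]]
0.05 0.092 [[401. 341.]] [[279. 275.]]
0.05 -0.092 [[632. 433.]] [[369. 522.]]
0.095 0.092 [[404. 293.]] [[283. 215.]]
0.095 -0.092 [[640. 384.]] [[375. 458.]]
0.14 0.092 [[408. 243.]] [[287. 152.]]
0.14 -0.092 [[649. 332.]] [[382. 392.]]
tray [ 0.5288 -0.0014  0.175 ] [[0.0, -1.2], [0.5, 1.4], [1.6, -4.5], [4.4, 2.3], [-3.5, -0.7], [-3.0, 1.3], [-1.4, -0.9], [0.5, 2.1]]
mat S [[0.714, 0.364, 0.003], [0.695, 0.21, 0.003], [0.556, 0.225, 0.003], [0.566, 0.381, 0.003]]
mat D [[0.562, 0.364, 0.003], [0.71, 0.365, 0.003], [0.698, 0.208, 0.003], [0.553, 0.215, 0.003]]
```

```bash
python3 - <<'E'
from h import *
S,D,W=load("scene0"),load("side0"),load("wrist0")
def P(n,c,uv,z): print(n,plane(c,[uv],z).round(3).tolist())
P("can top W",W,[444,168],.185);P("can top S",S,[337,194],.185)
P("jar top W",W,[379,342],.136);P("jar S",S,[368,222],.136)
P("cap S",S,[214,283],.046);P("cap D",D,[229,232],.046)
P("roll S",S,[321,334],.019);P("roll D",D,[246,331],.019);P("roll W",W,[20,360],.019)
P("tape2 W",W,[412,15],.06)
print(Rn.from_quat(telemetry.get_state()["orientation"]).as_matrix().round(3))
p=[ .632,-.0,0]
# tape box fit overlay
w=np.array([[345,250],[440,180],[598,365],[470,460]])/2.9+[40,90]
for z in(.065,.035,.005): print(z,plane(W,w,z).round(3)[:,:2].tolist())
E
```

```text
can top W [[0.779, 0.049, 0.185]]
can top S [[0.763, 0.04, 0.185]]
jar top W [[0.761, -0.064, 0.136]]
jar S [[0.757, -0.073, 0.136]]
cap S [[0.373, 0.163, 0.046]]
cap D [[0.378, 0.154, 0.046]]
roll S [[0.417, -0.166, 0.019]]
roll D [[0.411, -0.164, 0.019]]
roll W [[0.422, -0.155, 0.019]]
tape2 W [[0.787, 0.142, 0.06]]
[[-0.001  1.     0.   ]
 [-0.     0.    -1.   ]
 [-1.    -0.001  0.   ]]
0.065 [[0.605, 0.032], [0.631, 0.049], [0.668, 0.002], [0.633, -0.024]]
0.035 [[0.593, 0.028], [0.621, 0.047], [0.663, -0.005], [0.624, -0.033]]
0.005 [[0.581, 0.024], [0.612, 0.045], [0.657, -0.011], [0.615, -0.042]]
```

Call:
apply_moves:
  series:
    - [0, -30, 0, -0.15]
    - [0, -60, 0, -0.3]
    - [0, -98, 0, -0.45]
    - [0, -98, 0, -0.55]
    - [0, -98, 0, -0.55]
    - [0, -98, 0, -0.55]

```text
t: 0.9
tcp_pos: [0.6274, -0.0001, 0.1981]
orientation: [0.346, 0.617, -0.346, 0.617]
wrist_force: [-0.4, -0.3, -0.2]
gripper_width: 1.002
```

```bash
python3 - <<'E'
from h import *
c=snap("wrist","wrist1"); cv2.imwrite("pics/w1v.png",cv2.resize(c["img"],(800,600),interpolation=cv2.INTER_CUBIC))
s=telemetry.get_state();print(s["t"],s["tcp_pos"],Rn.from_quat(s["orientation"]).as_matrix().round(3))
E
```

```text
0.95 [ 6.27319347e-01 -1.98513696e-05  1.98061779e-01] [[-0.     0.854  0.521]
 [-0.     0.521 -0.854]
 [-1.    -0.    -0.   ]]
```

View pics/w1v.png

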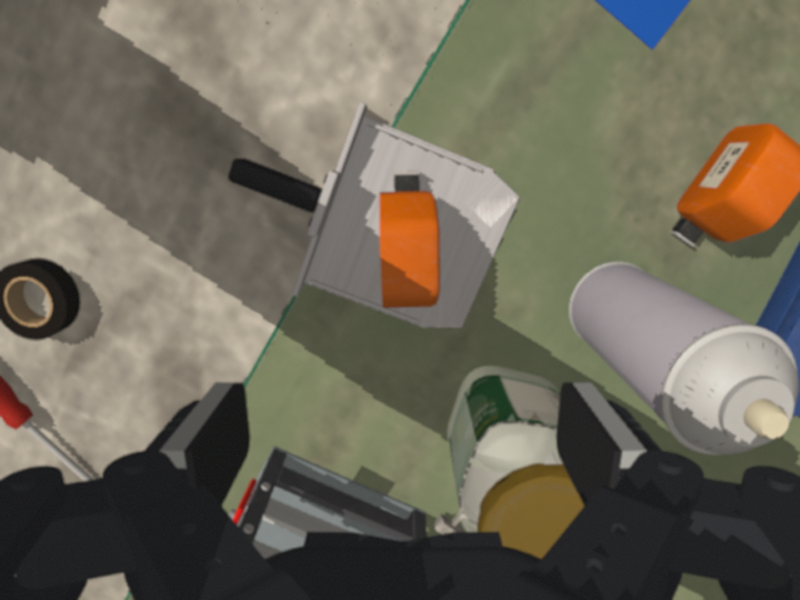

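```bash
python3 - <<'E'
from h import *
W=load("wrist1"); R=Rn.from_quat(telemetry.get_state()["orientation"]).as_matrix(); tcp=telemetry.get_state()["tcp_pos"]
print("cam",(-np.array(W["R"]).T@np.array(W["t"])).round(3))
w=np.array([[380,195],[383,306],[437,303],[436,195]])*.8
for z in(.065,.045,.035,.005): print(z,((plane(W,w,z)-tcp)@R*1000).round(0)[:,1:].tolist())
img=cv2.resize(W["img"][60:280,150:440],None,fx=2.75,fy=2.75,interpolation=cv2.INTER_CUBIC); cv2.imwrite("pics/w1c.png",img)
E
```

```text
cam [0.592 0.058 0.372]
0.065 [[-13.0, -45.0], [-11.0, 21.0], [21.0, 20.0], [20.0, -45.0]]
0.045 [[-13.0, -44.0], [-12.0, 27.0], [23.0, 25.0], [21.0, -44.0]]
0.035 [[-14.0, -43.0], [-13.0, 30.0], [23.0, 28.0], [22.0, -43.0]]
0.005 [[-15.0, -41.0], [-14.0, 39.0], [26.0, 37.0], [24.0, -41.0]]
```

View pics/w1c.png

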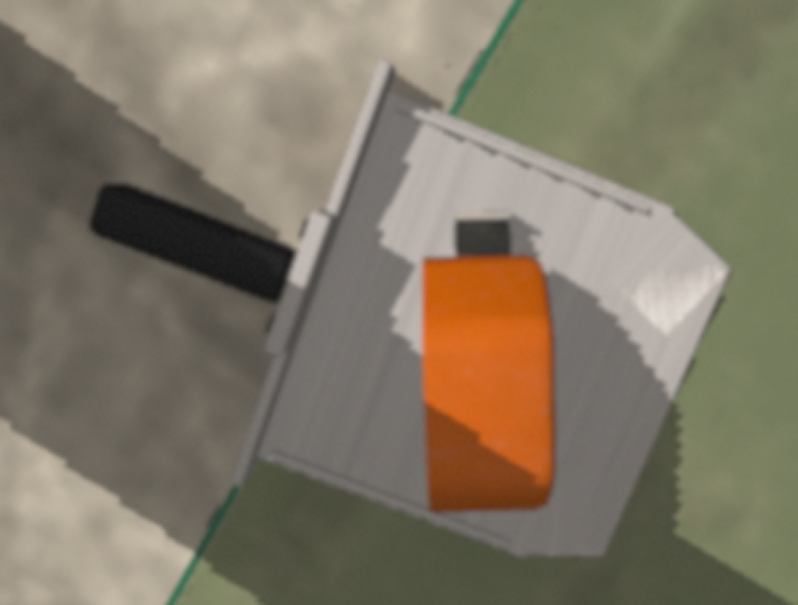

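Call:
apply_moves:
  series:
    - [0, 4, -5, -0.02]
    - [45, 4, -5, -0.02]
    - [95, 4, -5, -0.02]
    - [140, 4, -5, -0.02]
    - [162, 4, -5, -0.02]
    - [173, 4, -5, -0.02]
    - [173, 4, -5, -0.02]
    - [173, 4, -5, -0.02]
  jaw: 0.7

```text
t: 1.95
tcp_pos: [0.6286, 0.0065, 0.0263]
orientation: [0.34, 0.62, -0.339, 0.621]
wrist_force: [0.2, 0.4, -0.4]
gripper_width: 0.698
```

```bash
python3 - <<'E'
from h import *
snap("wrist","wrist2");c=snap("scene","scene2")
a=c["img"][190:340,260:480]; cv2.imwrite('pics/s2c.png',cv2.resize(a,None,fx=3.6,fy=3.6,interpolation=cv2.INTER_CUBIC))
E
```

```text
(no output)
```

View pics/wrist2.png

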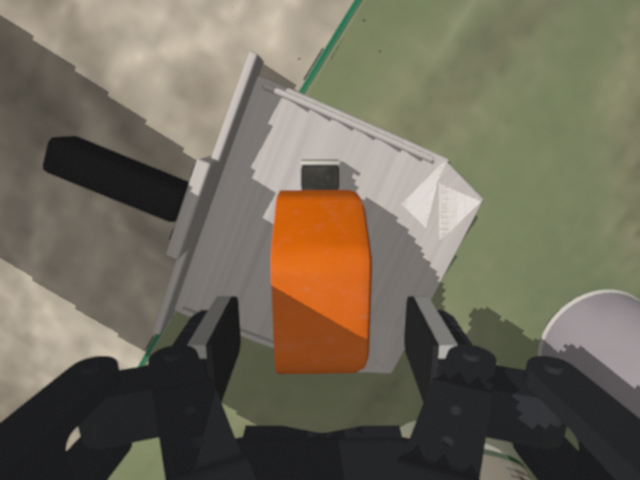

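View pics/s2c.png

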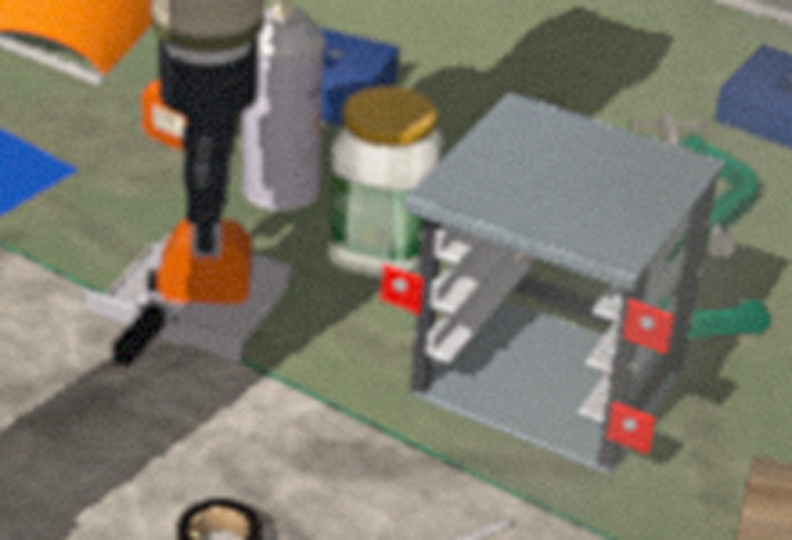

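Call:
apply_moves:
  series:
    - [0, 0, 0, 0]
    - [0, 0, 0, 0]
    - [0, 0, 0, 0]
    - [0, 0, 0, 0]
    - [0, 0, 0, 0]
    - [-10, 0, 0, 0]
    - [-40, 0, 0, 0]
    - [-80, 0, 0, 0]
    - [-80, 0, 0, 0]
  jaw: 0
  squeeze: 60

```text
t: 3.18
tcp_pos: [0.6297, 0.0064, 0.1086]
orientation: [0.34, 0.619, -0.338, 0.622]
wrist_force: [1.0, -0.4, -2.1]
gripper_width: 0.381
```

```bash
python3 - <<'E'
from h import *
snap("wrist","wrist3")
S,D=load("scene2"),load("side0")
s=telemetry.get_state();tcp=s["tcp_pos"];R=Rn.from_quat(s["orientation"]).as_matrix()
L=[[.075,.085,.003],[.075,-.085,.003],[-.075,-.085,.003],[-.075,.085,.003]]
p,r=fit([(S,L,[[249,219],[280,237],[246,256],[213,237]]),(D,L,[[349,197],[355,227],[299,229],[297,200]])],[.63,.29,-.08]);print(p,r.tolist())
print(tcp,((np.array([p[0],p[1],.2])-tcp)@R*1000).round())
E
```

```text
[ 0.63143488  0.29363644 -0.08628543] [[-1.7, -0.7], [2.7, 0.3], [0.8, 2.1], [-1.2, -0.1], [0.7, -1.2], [0.6, 1.2], [-1.3, -0.0], [0.1, -3.7]]
[0.62851686 0.00625099 0.10685424] [ -93.  158. -240.]
```

View pics/wrist3.png

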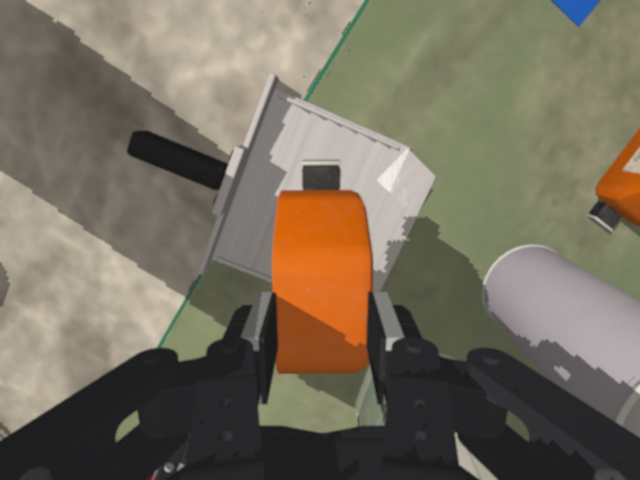

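Call:
apply_moves:
  series:
    - [0, 20, -35, 0]
    - [0, 50, -78, 0]
    - [0, 80, -122, 0]
    - [0, 110, -165, 0]
    - [0, 138, -208, 0]
    - [0, 155, -235, 0]
    - [0, 158, -240, 0]
    - [40, 158, -240, 0]
    - [70, 158, -240, 0]
    - [70, 158, -240, 0]
    - [70, 158, -240, 0]

```text
t: 4.6
tcp_pos: [0.6317, 0.2931, 0.0358]
orientation: [0.339, 0.62, -0.34, 0.62]
wrist_force: [-0.4, 0.0, -2.1]
gripper_width: 0.382
```

```bash
python3 - <<'E'
from h import *
snap("wrist","wrist4");c=snap("side","side4")
cv2.imwrite('pics/d4c.png',cv2.resize(c["img"][80:280,230:470],None,fx=3,fy=3,interpolation=cv2.INTER_CUBIC))
print(telemetry.get_state()["tcp_pos"])
E
```

```text
[0.63218748 0.29363124 0.03665885]
```

View pics/d4c.png

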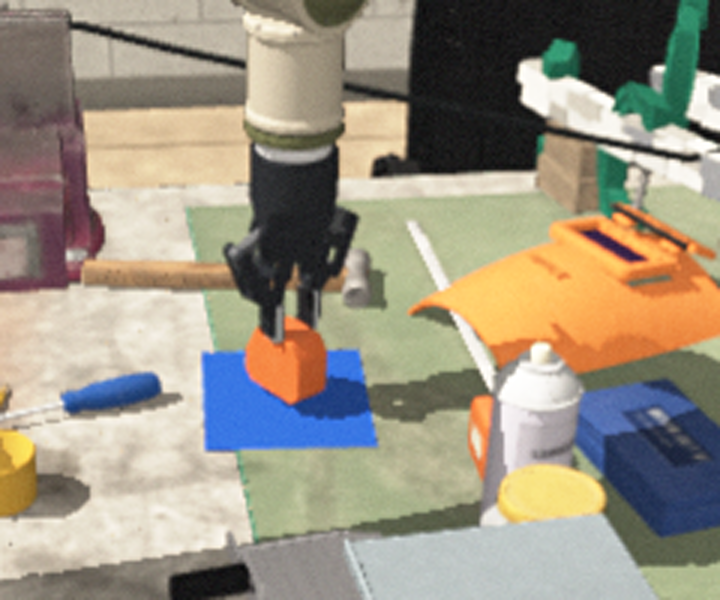

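View pics/wrist4.png

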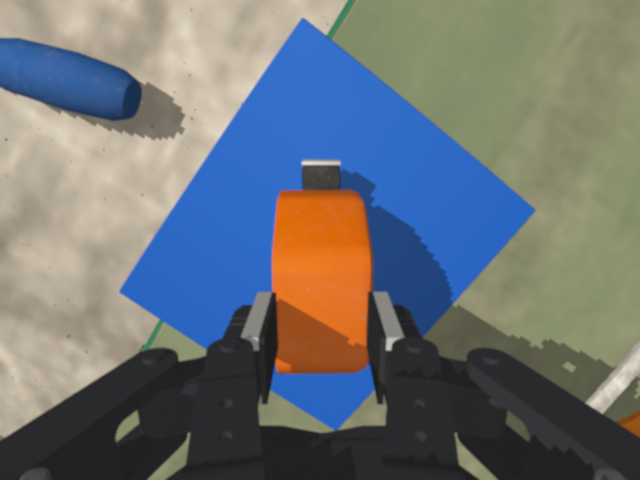

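Call:
apply_moves:
  series:
    - [5, 0, 0, 0]
    - [9, 0, 0, 0]
    - [11, 0, 0, 0]
    - [12, 0, 0, 0]
    - [12, 0, 0, 0]

```text
t: 5.32
tcp_pos: [0.6313, 0.2937, 0.0245]
orientation: [0.339, 0.62, -0.339, 0.62]
wrist_force: [-4.1, -1.5, 9.4]
gripper_width: 0.38
```

Call:
apply_moves:
  series:
    - [-1, 0, 0, 0]
    - [-1, 0, 0, 0]
    - [-1, 0, 0, 0]
    - [-1, 0, 0, 0]
    - [-20, 0, 0, 0]
    - [-60, 0, 0, 0]
    - [-110, 0, 0, 0]
    - [-155, 0, 0, 0]
    - [-170, 0, 0, 0]
    - [-170, 0, 0, 0]
  jaw: 0.75

```text
t: 6.58
tcp_pos: [0.6317, 0.2938, 0.195]
orientation: [0.34, 0.62, -0.339, 0.621]
wrist_force: [0.5, 0.1, -0.1]
gripper_width: 0.747
```

```bash
python3 - <<'E'
from h import *
snap("wrist","wrist5");c=snap("side","side5")
cv2.imwrite('pics/d5c.png',cv2.resize(c["img"][80:280,230:470],None,fx=3,fy=3,interpolation=cv2.INTER_CUBIC))
s=telemetry.get_state();tcp=s["tcp_pos"];R=Rn.from_quat(s["orientation"]).as_matrix();print(tcp,R.round(3))
print(((np.array([.54,.0,.23])-tcp)@R*1000).round())
E
```

```text
[0.63062045 0.29326088 0.19232901] [[-0.001  0.842  0.54 ]
 [-0.001  0.54  -0.842]
 [-1.    -0.002 -0.   ]]
[ -37. -235.  198.]
```

View pics/d5c.png

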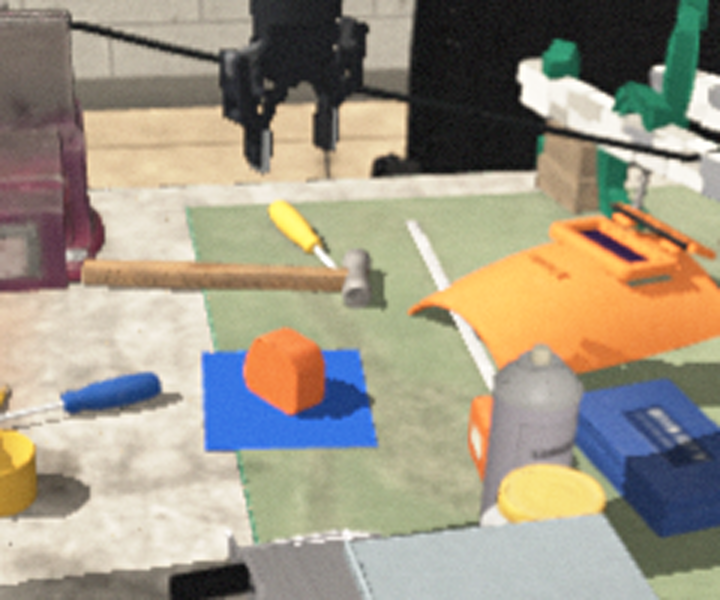

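View pics/wrist5.png

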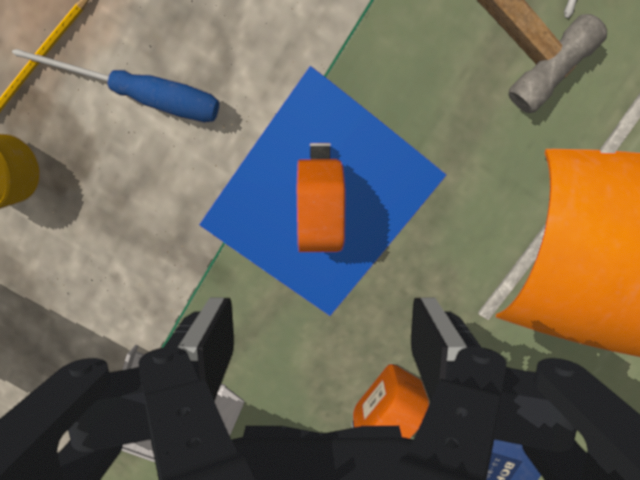

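Call:
apply_moves:
  series:
    - [-10, -35, 25, -0.15]
    - [-18, -70, 52, -0.3]
    - [-18, -105, 79, -0.46]
    - [-18, -140, 105, -0.62]
    - [-18, -175, 131, -0.78]
    - [-18, -210, 157, -0.94]
    - [-18, -240, 179, -1.1]
    - [-18, -251, 187, -1.17]
    - [-18, -251, 187, -1.17]
    - [-18, -251, 187, -1.17]

```text
t: 7.92
tcp_pos: [0.5209, 0.0016, 0.2106]
orientation: [-0.059, 0.705, 0.06, 0.704]
wrist_force: [0.6, 0.4, 0.3]
gripper_width: 0.745
```

```bash
python3 - <<'E'
from h import *
c=snap("wrist","wrist6"); 
cv2.imwrite("pics/w6v.png",cv2.resize(c["img"],(800,600),interpolation=cv2.INTER_CUBIC))
s=telemetry.get_state();print(s["tcp_pos"],s["joints"].round(2))
E
```

```text
[0.52102304 0.00185082 0.21079021] [ 0.23  0.37 -0.46  2.03  0.23  0.79  1.38]
```

View pics/w6v.png

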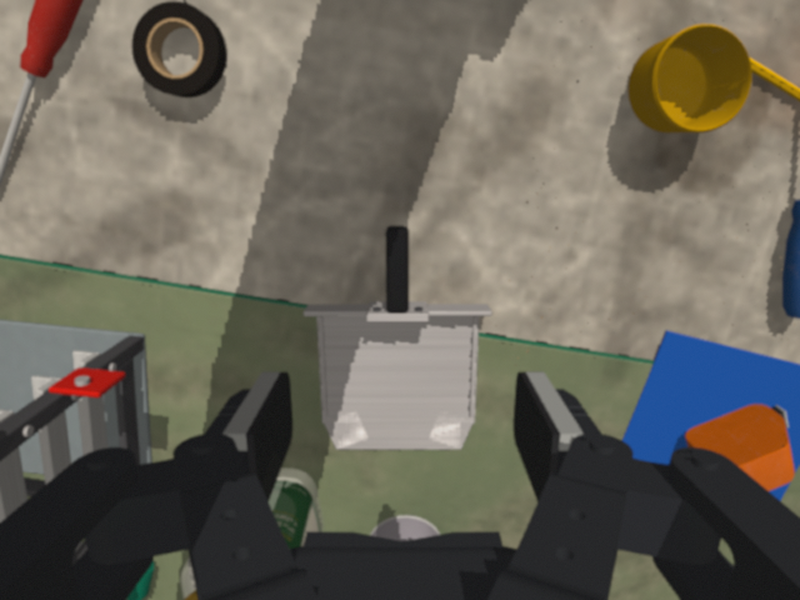

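```bash
python3 - <<'E'
from h import *
c=load("wrist6")
cv2.imwrite("pics/w6c.png",cv2.resize(c["img"][170:370,230:410],None,fx=3,fy=3,interpolation=cv2.INTER_CUBIC))
E
```

```text
(no output)
```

View pics/w6c.png

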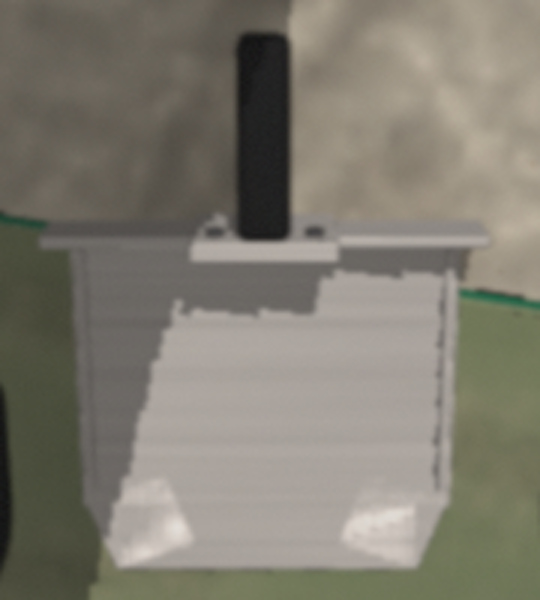

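```bash
python3 - <<'E'
from h import *
W=load("wrist6")
T=np.array([[42,69,20],[42,-69,20],[162,54,5],[162,-54,5],[132,62,7],[132,-62,7],[42,22,34],[42,-22,34]])/1000
uv=np.array([[490,247],[40,248],[416,568],[120,568],[449,497],[85,500],[338,260],[190,260]])/3+[230,170]
p,r=fit([(W,T,uv)],[.53,0,.17]);print(p.round(4),r.tolist())
s=telemetry.get_state();tcp=s["tcp_pos"];R=Rn.from_quat(s["orientation"]).as_matrix()
for gx in(0,-.016): print(((world(p,[[gx,0,.025]])[0]-tcp)@R*1000).round(1))
print("yaw tool y",np.degrees(np.arctan2(R[1,1],R[0,1])),np.degrees(p[2])+90)
print(((proj(W,world(p,[[-.024,0,.035],[-.024,0,.015],[.036,0,.035]]))-[230,170])*3).round())
E
```

```text
[ 0.5249 -0.0013  0.1713] [[0.6, 0.0], [-0.7, 0.1], [2.8, 0.2], [-3.5, 0.4], [1.0, -1.4], [-1.3, -2.1], [0.5, 0.6], [-0.3, 0.7]]
[185.8  -3.9   3.4]
[185.8  -3.9 -12.6]
yaw tool y 99.69374999004572 99.81694196112066
[[263.  37.]
 [264.  28.]
 [264. 243.]]
```

Call:
apply_moves:
  series:
    - [-20, -50, -12, 0.02]
    - [-40, -100, -25, 0.04]
    - [-40, -150, -38, 0.07]
    - [-40, -200, -50, 0.1]
    - [-40, -245, -60, 0.107]
    - [-40, -263, -65, 0.107]
    - [-40, -263, -65, 0.107]
    - [-40, -263, -65, 0.107]

```text
t: 8.98
tcp_pos: [0.5017, -0.2672, 0.2513]
orientation: [-0.023, 0.707, 0.023, 0.707]
wrist_force: [-0.4, -0.4, 0.0]
gripper_width: 0.745
```

```bash
python3 - <<'E'
from h import *
c=snap("wrist","wrist7"); 
cv2.imwrite("pics/w7v.png",cv2.resize(c["img"],(800,600),interpolation=cv2.INTER_CUBIC))
s=telemetry.get_state();print(s["tcp_pos"],s["joints"].round(2))
E
```

```text
[ 0.50174404 -0.26716289  0.25133455] [ 0.67  0.38 -0.38  1.89  0.17  0.91  1.84]
```

View pics/w7v.png

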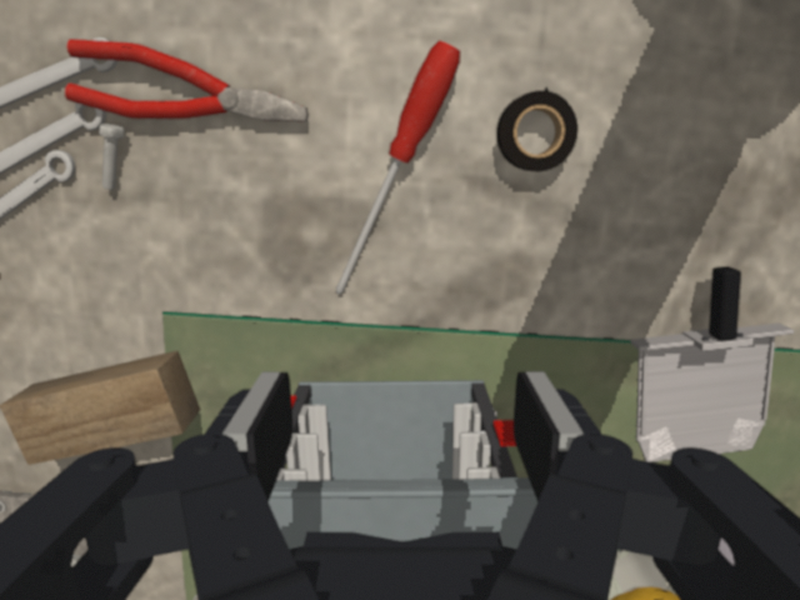

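```bash
python3 - <<'E'
from h import *
c=load("wrist7")
cv2.imwrite("pics/w7c.png",cv2.resize(c["img"][295:405,215:435],None,fx=3.6,fy=3.6,interpolation=cv2.INTER_CUBIC))
E
```

```text
(no output)
```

View pics/w7c.png

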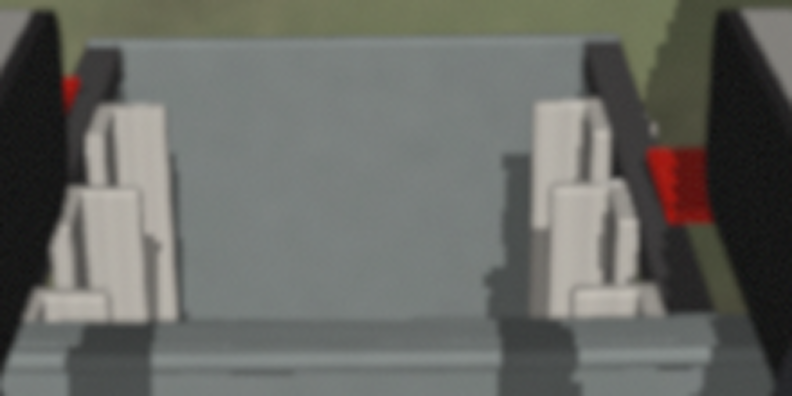

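```bash
python3 - <<'E'
from h import *
W=load("wrist7")
L=[[0,-.051,.05],[0,.051,.05],[0,-.051,.095],[0,.051,.095],[0,-.051,.14],[0,.051,.14]]
uv=np.array([[165,104],[534,101],[142,187],[553,184],[107,292],[575,288]])/3.6+[215,295]
p,r=fit([(W,L,uv)],[.626,-.27,.06]);print(p.round(4),r.tolist())
S,D=load("scene0"),load("side0")
roof=[[-.025,.085,.194],[-.025,-.085,.194],[.14,-.085,.194],[.14,.085,.194]]
cs=np.array([[408,198],[632,278],[720,175],[512,92]])/3.6+[260,190]
cd=np.array([[258,88],[345,300],[675,262],[545,57]])/3.4+[270,235]
p2,r=fit([(S,roof,cs),(D,roof,cd),(W,L,uv)],p);print(p2.round(4),r.tolist())
rf=[[-.025,0,.194],[-.025,0,.184],[.0,.0,.0],[.14,.065,.095],[0,.065,.095],[0,.065,.111]]
print(((proj(W,world(p,rf))-[215,295])*3.6).round().tolist())
E
```

```text
[ 0.6243 -0.2687  0.0751] [[-0.2, -0.1], [0.6, -0.2], [-0.8, 0.1], [0.1, -0.0], [0.1, 0.1], [0.1, 0.2]]
[ 0.6247 -0.269   0.0656] [[-2.1, 0.2], [-0.2, 1.1], [1.4, -3.4], [-0.8, 0.1], [-2.8, -1.7], [-3.2, -0.2], [-0.6, -1.9], [-0.4, -1.9], [-0.4, -0.2], [0.3, 0.6], [-1.1, -0.0], [-0.2, 0.8], [-0.2, -0.1], [-0.3, 1.1]]
[[330.0, 344.0], [332.0, 311.0], [354.0, 27.0], [591.0, 630.0], [610.0, 183.0], [620.0, 217.0]]
```

```bash
python3 - <<'E'
from h import *
W=load("wrist7")
for a in(.06,.068,.075,.082):
  p=[.6243,-.2687,a];o=[]
  for y,z,row in((-.051,.05,318),(.051,.05,225),(-.051,.095,300),(.051,.095,312)):
    xs=np.linspace(0,.1,200); q=(proj(W,world(p,np.c_[xs,0*xs+y,0*xs+z]))-[215,295])*3.6
    o.append(round(float(np.interp(row,q[:,1],q[:,0])),1))
  print(a,o)
cv2.imwrite("pics/w7d.png",cv2.resize(W["img"][315:390,235:395],None,fx=5,fy=5,interpolation=cv2.INTER_CUBIC))
E
```

```text
0.06 [173.9, 531.4, 145.0, 547.9]
0.068 [175.8, 532.4, 146.0, 549.1]
0.075 [177.5, 533.4, 146.9, 550.1]
0.082 [179.2, 534.4, 147.8, 551.1]
```

View pics/w7d.png

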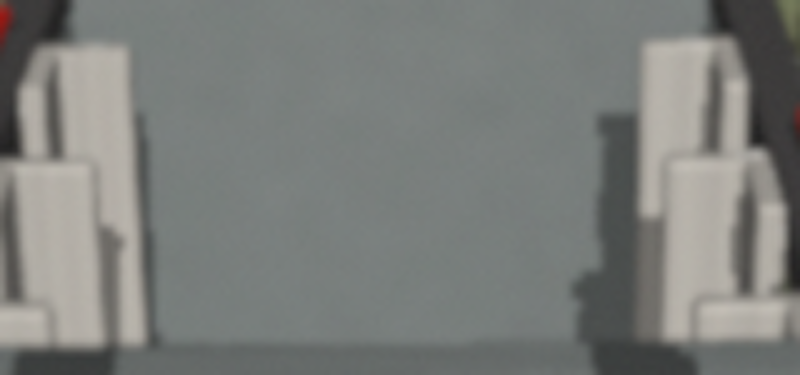

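```bash
python3 - <<'E'
from h import *
s=telemetry.get_state();tcp=s["tcp_pos"];R=Rn.from_quat(s["orientation"]).as_matrix()
print(R.round(4),np.arctan2(R[1,2],R[0,2]))
print(((np.array([.5052,-.0047,.08])-tcp)@R*1000).round(1))
E
```

```text
[[ 2.000e-04 -6.500e-02  9.979e-01]
 [ 7.000e-04  9.979e-01  6.500e-02]
 [-1.000e+00  7.000e-04  2.000e-04]] 0.06502977371532376
[171.5 261.6  20.5]
```

Tool yaw 0.065; tray 0.171 → roll −0.106.

Call:
apply_moves:
  series:
    - [0, 50, 4, -0.02]
    - [0, 105, 8, -0.04]
    - [20, 160, 12, -0.07]
    - [60, 215, 17, -0.1]
    - [110, 255, 20, -0.106]
    - [150, 262, 20.5, -0.106]
    - [171, 262, 20.5, -0.106]
    - [171, 262, 20.5, -0.106]
    - [171, 262, 20.5, -0.106]
  jaw: 0.6

```text
t: 10.15
tcp_pos: [0.5057, -0.006, 0.0812]
orientation: [-0.06, 0.704, 0.06, 0.705]
wrist_force: [-0.0, -0.7, 0.6]
gripper_width: 0.598
```

```bash
python3 - <<'E'
from h import *
c=snap("wrist","wrist8")
s=telemetry.get_state();tcp=s["tcp_pos"];R=Rn.from_quat(s["orientation"]).as_matrix()
print(tcp,np.arctan2(R[1,2],R[0,2]))
p=[.5249,-.0013,.1713]
print(((world(p,[[-.02,0,.013]])[0]-tcp)@R*1000).round(1), proj(c,world(p,[[-.024,8e-3,.035],[-.024,-8e-3,.035],[.036,8e-3,.035],[.036,-8e-3,.035]])).round(1).tolist())
E
```

```text
[ 0.50593875 -0.00633695  0.08142562] 0.16846522012114856
[68.4  1.7 -0.6] [[339.1, 243.7], [309.8, 243.8], [338.1, 341.8], [310.9, 341.8]]
```

View pics/wrist8.png

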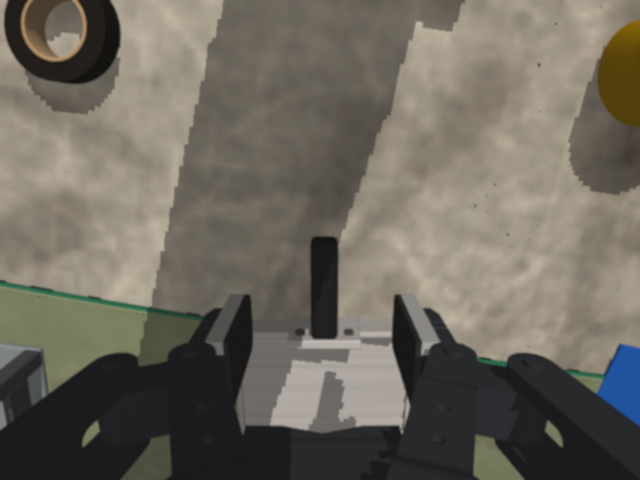

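Call:
apply_moves:
  series:
    - [20, 1, -3, 0]
    - [45, 1, -3, 0]
    - [60, 1, -3, 0]
    - [68, 1, -3, 0]
    - [68, 1, -3, 0]
    - [68, 1, -3, 0]

```text
t: 10.95
tcp_pos: [0.5026, -0.0062, 0.013]
orientation: [-0.059, 0.704, 0.059, 0.705]
wrist_force: [0.3, -0.2, -0.4]
gripper_width: 0.597
```

```bash
python3 - <<'E'
from h import *
c=snap("wrist","wrist9");c=snap("side","side9")
cv2.imwrite('pics/d9c.png',cv2.resize(c["img"][180:330,220:420],None,fx=4,fy=4,interpolation=cv2.INTER_CUBIC))
E
```

```text
(no output)
```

View pics/wrist9.png

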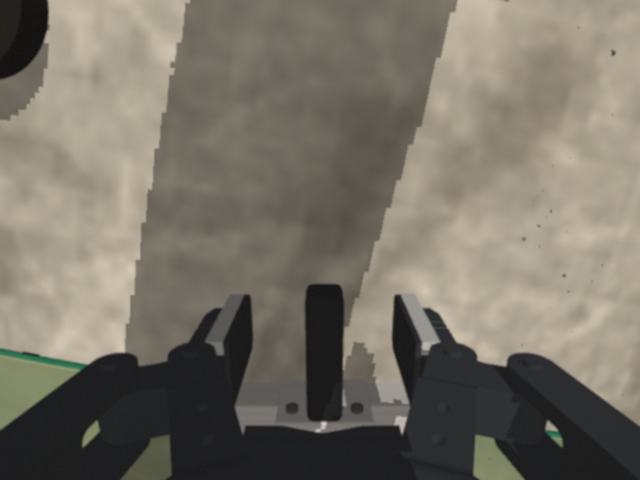

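View pics/d9c.png

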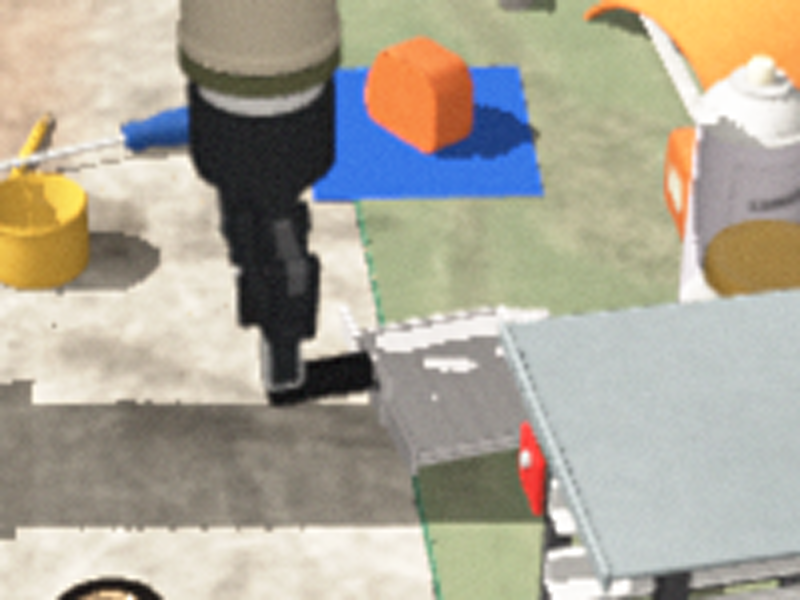

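Call:
apply_moves:
  series:
    - [0, 0, 0, 0]
    - [0, 0, 0, 0]
    - [0, 0, 0, 0]
    - [0, 0, 0, 0]
    - [0, 0, 0, 0]
    - [0, 0, 0, 0]
    - [-5, 0, 0, 0]
    - [-15, 0, 0, 0]
    - [-30, 0, 0, 0]
    - [-30, 0, 0, 0]
    - [-30, 0, 0, 0]
  jaw: 0
  squeeze: 120

```text
t: 12.42
tcp_pos: [0.5022, -0.0063, 0.0424]
orientation: [-0.059, 0.704, 0.059, 0.705]
wrist_force: [-0.4, -0.6, -0.4]
gripper_width: -0.003
```

```bash
python3 - <<'E'
from h import *
c=snap("wrist","wrist10");c=snap("side","side10")
cv2.imwrite('pics/d10c.png',cv2.resize(c["img"][180:330,220:420],None,fx=4,fy=4,interpolation=cv2.INTER_CUBIC))
print(telemetry.get_state()["wrist_force"])
E
```

```text
[-0.78692226 -0.92212127  0.68789382]
```

View pics/wrist10.png

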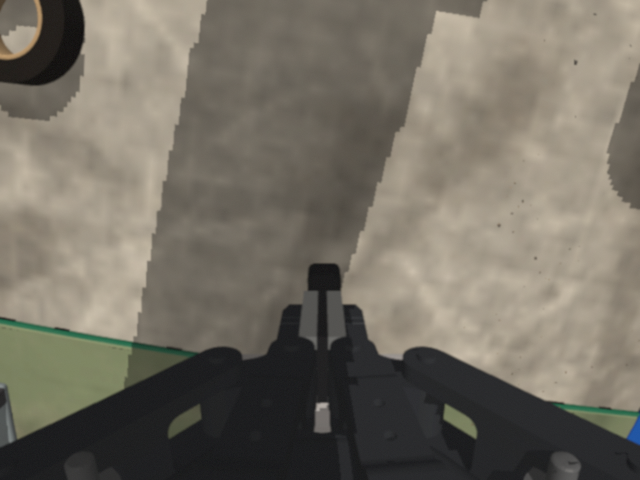

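View pics/d10c.png

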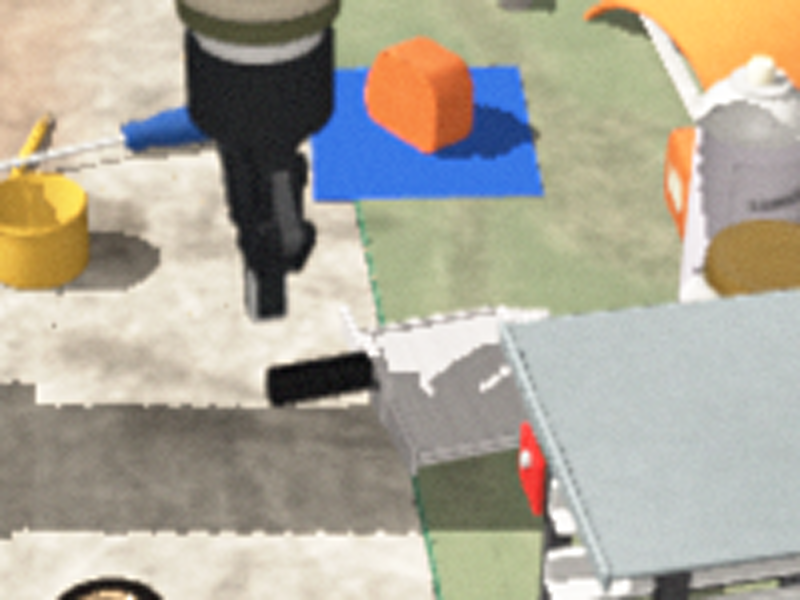

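```bash
python3 - <<'E'
from h import *
c=load("wrist10")
s=telemetry.get_state();tcp=s["tcp_pos"];R=Rn.from_quat(s["orientation"]).as_matrix()
for z in(.035,.015): print(z,((plane(c,[[308,266],[340,266],[323,272]],z)-tcp)@R*1000).round(1).tolist())
for n,uv in (("wrist9",[[305,286],[343,286]]),):
  c9=load(n); print([(plane(c9,uv,z)-[.5026,-.0062,.013])@R*1000 for z in(.035,.015)])
for z in (-.02,-.011,0,.011): print(z,proj(c,[tcp+R@[0,0,z/1],tcp+R@[-.02,0,z]]).round(0).tolist())
cv2.imwrite("pics/w10c.png",cv2.resize(c["img"][240:440,240:410],None,fx=3.5,fy=3,interpolation=cv2.INTER_CUBIC))
E
```

```text
0.035 [[7.0, -6.5, -4.7], [7.0, 8.1, -4.7], [7.0, 0.3, -1.8]]
0.015 [[27.0, -7.3, 2.2], [27.0, 9.0, 2.2], [27.0, 0.4, 5.5]]
[array([[-21.99692384,  -6.6240396 ,  -6.89202647],
       [-21.99701691,   8.15384575,  -6.89596149]]), array([[-2.00045977, -7.50790118,  1.15271375],
       [-2.00056508,  9.21217357,  1.14826157]])]
-0.02 [[322.0, 238.0], [322.0, 251.0]]
-0.011 [[322.0, 258.0], [322.0, 273.0]]
0 [[322.0, 281.0], [322.0, 299.0]]
0.011 [[322.0, 304.0], [322.0, 324.0]]
```

View pics/w10c.png

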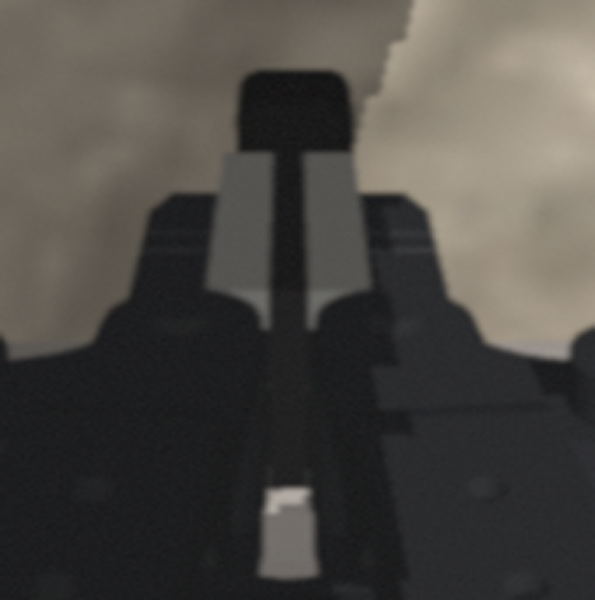

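```bash
python3 - <<'E'
from h import *
c=load("side10");tcp=telemetry.get_state()["tcp_pos"];R=Rn.from_quat(telemetry.get_state()["orientation"]).as_matrix()
f=lambda X:((proj(c,X)-[220,180])*4).round().tolist()
print("tip z -11,0,11",f([tcp+R@[0,0,z] for z in(-.011,0,.011)]),"at -20",f([tcp+R@[-.02,0,z] for z in(-.011,0,.011)]))
for x in(.5249,.5225,.520):
  p=[x,-.0013,.1713]; print(f(world(p,[[-.024,0,.035],[-.024,0,.015],[.036,0,.035],[.042,-.069,.0],[.038,-.069,.020]])))
img=c["img"][230:300,260:340];cv2.imwrite("pics/d10d.png",cv2.resize(img,None,fx=8,fy=8,interpolation=cv2.INTER_CUBIC))
E
```

```text
tip z -11,0,11 [[244.0, 363.0], [263.0, 360.0], [283.0, 356.0]] at -20 [[243.0, 334.0], [263.0, 331.0], [282.0, 327.0]]
[[262.0, 369.0], [263.0, 398.0], [366.0, 351.0], [413.0, 473.0], [406.0, 446.0]]
[[258.0, 369.0], [259.0, 398.0], [362.0, 351.0], [408.0, 474.0], [402.0, 447.0]]
[[253.0, 370.0], [254.0, 398.0], [358.0, 351.0], [404.0, 474.0], [397.0, 447.0]]
```

View pics/d10d.png

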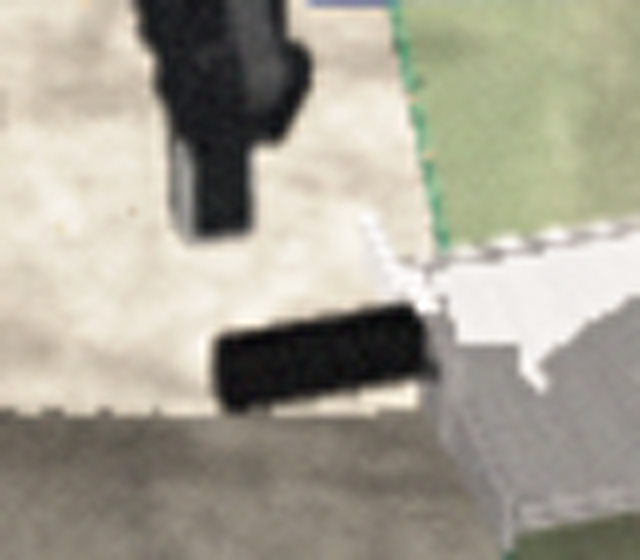

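```bash
python3 - <<'E'
from h import *
s=telemetry.get_state();tcp=s["tcp_pos"];R=Rn.from_quat(s["orientation"]).as_matrix()
c=load("wrist10")
for z in np.arange(-20,90,5)/1000:
    q=(plane(c,[[303,290],[318,290]],tcp[2]+z)-tcp)@R*1000; print(q.round(1).tolist())
c=snap("scene","scene10");cv2.imwrite('pics/s10c.png',cv2.resize(c["img"][200:310,250:400],None,fx=5,fy=5,interpolation=cv2.INTER_CUBIC))
print("scene tcp and -20,-40",((proj(c,[tcp,tcp+[0,0,.02],tcp+[0,0,.04]])-[250,200])*5).round())
E
```

```text
[[20.0, -9.6, 12.5], [20.0, -2.1, 12.5]]
[[15.0, -9.4, 10.4], [15.0, -2.1, 10.4]]
[[10.0, -9.1, 8.3], [10.0, -2.0, 8.3]]
[[5.0, -8.9, 6.3], [5.0, -2.0, 6.3]]
[[-0.0, -8.6, 4.2], [-0.0, -1.9, 4.2]]
[[-5.0, -8.4, 2.2], [-5.0, -1.9, 2.2]]
[[-10.0, -8.1, 0.1], [-10.0, -1.8, 0.1]]
[[-15.0, -7.9, -2.0], [-15.0, -1.8, -2.0]]
[[-20.0, -7.6, -4.0], [-20.0, -1.7, -4.0]]
[[-25.0, -7.4, -6.1], [-25.0, -1.6, -6.1]]
[[-30.0, -7.2, -8.1], [-30.0, -1.6, -8.2]]
[[-35.0, -6.9, -10.2], [-35.0, -1.5, -10.2]]
[[-40.0, -6.7, -12.3], [-40.0, -1.5, -12.3]]
[[-45.0, -6.4, -14.3], [-45.0, -1.4, -14.3]]
[[-50.0, -6.2, -16.4], [-50.0, -1.4, -16.4]]
[[-55.0, -5.9, -18.5], [-55.0, -1.3, -18.5]]
[[-60.0, -5.7, -20.5], [-60.0, -1.3, -20.5]]
[[-65.0, -5.4, -22.6], [-65.0, -1.2, -22.6]]
[[-70.0, -5.2, -24.6], [-70.0, -1.2, -24.6]]
[[-75.0, -4.9, -26.7], [-75.0, -1.1, -26.7]]
[[-80.0, -4.7, -28.8], [-80.0, -1.0, -28.8]]
[[-85.0, -4.4, -30.8], [-85.0, -1.0, -30.8]]
scene tcp and -20,-40 [[215. 422.]
 [213. 393.]
 [212. 363.]]
```

View pics/s10c.png

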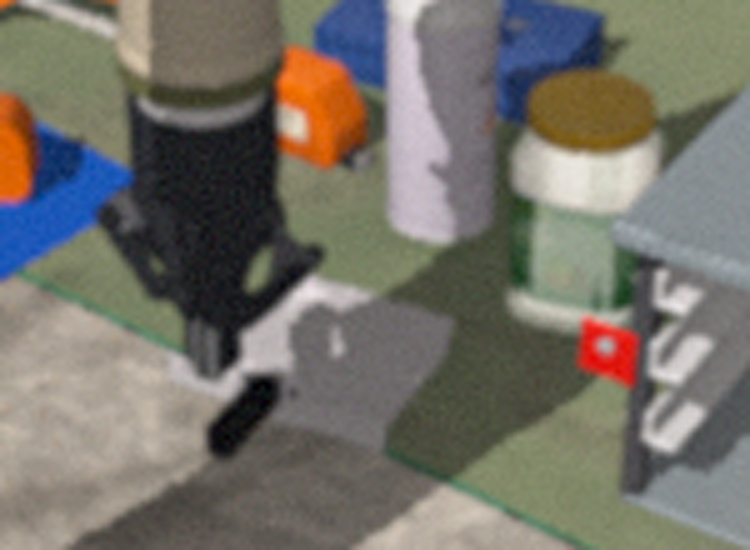

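Call:
apply_moves:
  series:
    - [0, 0, 0, 0]
    - [0, 0, 0, 0]
    - [0, 0, 0, 0]
    - [0, 0, 0, 0]
    - [15, 0, 0, 0]
    - [30, 0, 0, 0]
    - [40, 0, 0, 0]
    - [48, 0, 0, 0]
    - [48, 0, 0, 0]
    - [48, 0, 0, 0]
  jaw: 0.4

```text
t: 13.82
tcp_pos: [0.5023, -0.0061, -0.0056]
orientation: [-0.059, 0.705, 0.059, 0.705]
wrist_force: [-0.5, 0.1, -0.0]
gripper_width: 0.399
```

```bash
python3 - <<'E'
from h import *
w=snap("wrist","wrist11");c=snap("side","side11");b=snap("scene","scene11")
v=lambda i:cv2.resize(i,None,fx=5,fy=5,interpolation=cv2.INTER_CUBIC)
cv2.imwrite('pics/m11.png',np.hstack([v(c["img"][220:310,260:335]),v(b["img"][230:320,265:340])]))
print(telemetry.get_state()["wrist_force"])
E
```

```text
[ 0.29507192  0.3539879  -0.11126808]
```

View pics/m11.png

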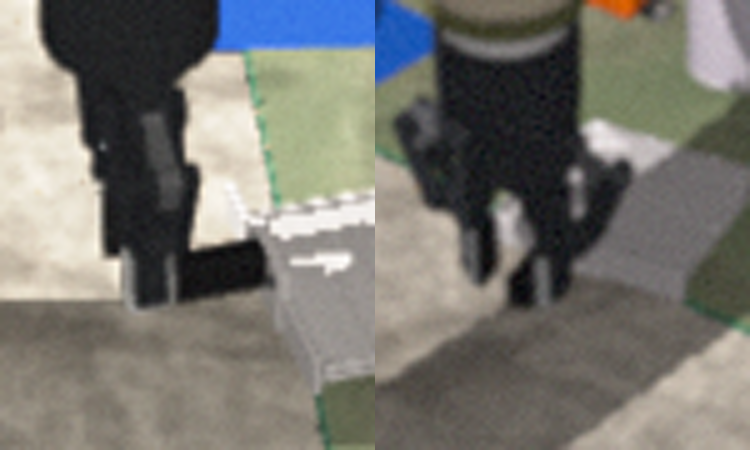

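View pics/wrist11.png

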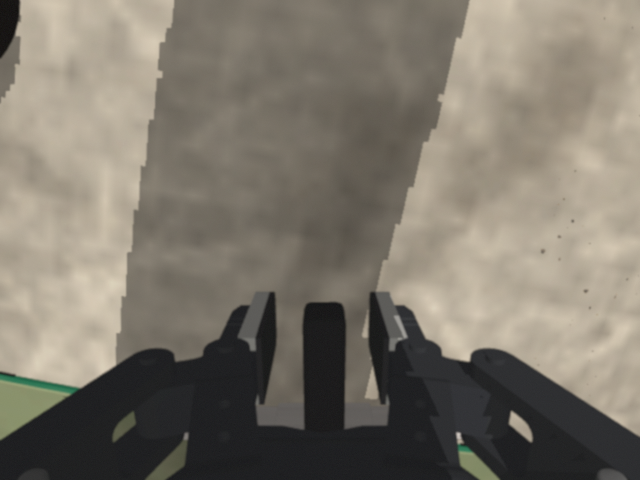

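Call:
apply_moves:
  series:
    - [3, 0, 0, 0]
    - [6, 0, 0, 0]
    - [6, 0, 0, 0]

```text
t: 14.35
tcp_pos: [0.502, -0.0061, -0.012]
orientation: [-0.059, 0.705, 0.059, 0.704]
wrist_force: [-0.7, -0.3, 0.7]
gripper_width: 0.399
```

Call:
apply_moves:
  series:
    - [0, 0, 0, 0]
    - [0, 0, 0, 0]
    - [0, 0, 0, 0]
    - [0, 0, 0, 0]
    - [0, 0, 0, 0]
    - [0, 0, 0, 0]
    - [0, 0, 0, 0]
  jaw: 0
  squeeze: 120

```text
t: 15.22
tcp_pos: [0.502, -0.0062, -0.0117]
orientation: [-0.059, 0.705, 0.059, 0.705]
wrist_force: [-1.8, 0.0, 2.0]
gripper_width: 0.145
```

Call:
apply_moves:
  series:
    - [-3, 0, 0, 0]
    - [-8, 0, 0, 0]
    - [-20, 0, 0, 0]
    - [-35, 0, 0, 0]
    - [-50, 0, 0, 0]
    - [-50, 0, 0, 0]
    - [-50, 0, 0, 0]

```text
t: 16.1
tcp_pos: [0.5021, -0.0063, 0.0383]
orientation: [-0.059, 0.705, 0.059, 0.705]
wrist_force: [0.1, 0.8, -1.5]
gripper_width: 0.141
```

```bash
python3 - <<'E'
from h import *
w=snap("wrist","wrist12");c=snap("side","side12")
v=lambda i:cv2.resize(i,None,fx=5,fy=5,interpolation=cv2.INTER_CUBIC)
cv2.imwrite('pics/m12.png',v(c["img"][190:300,260:400]))
print(telemetry.get_state()["wrist_force"])
E
```

```text
[ 0.17531313 -0.81613235 -0.92663147]
```

View pics/m12.png

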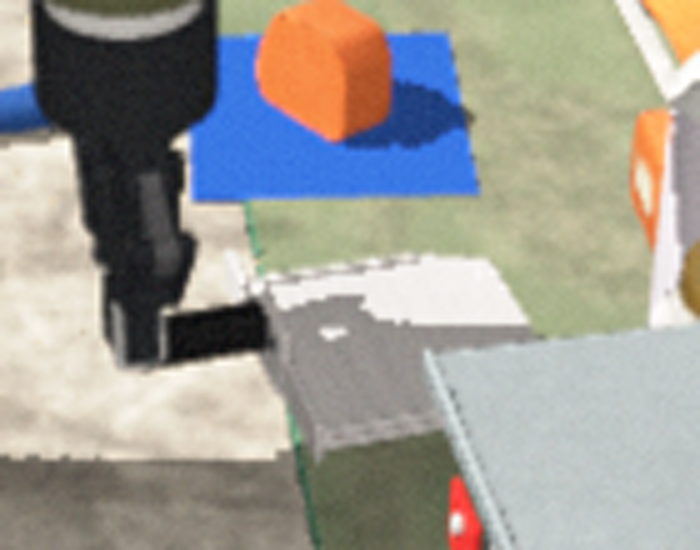

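View pics/wrist12.png

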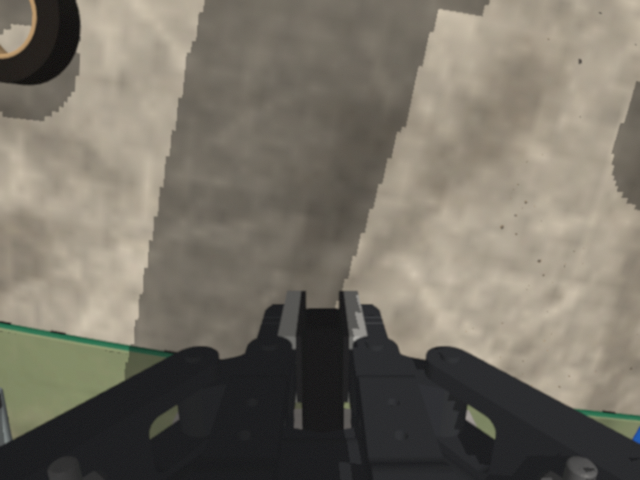

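```bash
python3 - <<'E'
from h import *
c=load("side12")
for p in ([.5225,-.0013,.1713],[.5249,-.0013,.1713]):
  for tilt in(0,.05):
    L=np.array([[38,-69,0],[38,-69,20],[162,54,5],[132,62,9],[38,69,20],[36,0,35],[36,0,15]])/1000.
    L[:,2]+=.05-tilt*(L[:,0]+.02)
    print(tilt,((proj(c,world(p,L))-[260,190])*5).round().tolist())
E
```

```text
0 [[303.0, 454.0], [304.0, 416.0], [477.0, 243.0], [412.0, 237.0], [215.0, 240.0], [253.0, 297.0], [253.0, 334.0]]
0.05 [[303.0, 459.0], [304.0, 422.0], [476.0, 259.0], [411.0, 250.0], [215.0, 246.0], [253.0, 302.0], [253.0, 339.0]]
0 [[309.0, 453.0], [310.0, 416.0], [482.0, 242.0], [417.0, 236.0], [220.0, 240.0], [258.0, 297.0], [258.0, 334.0]]
0.05 [[309.0, 459.0], [310.0, 421.0], [481.0, 258.0], [416.0, 250.0], [220.0, 245.0], [258.0, 302.0], [258.0, 339.0]]
```

```bash
python3 - <<'E'
from h import *
w=load("wrist12");s=telemetry.get_state();tcp=s["tcp_pos"];R=Rn.from_quat(s["orientation"]).as_matrix()
print(np.arctan2(R[1,2],R[0,2]))
for r in(307,310): print(((plane(w,[[303,r],[343,r]],.085)-tcp)@R*1000).round(1).tolist(),((plane(w,[[303,r],[343,r]],.065)-tcp)@R*1000).round(1).tolist())
c=load("wrist9"); print(((plane(c,[[305,286],[343,286]],.035)-[.5026,-.0062,.013])@R*1000).round(1))
# tray plate top mid visible in wrist8
w=load("wrist8");print(plane(w,[[302,347],[360,347]],.034).round(4), plane(w,[[311,240],[337,240]],.035).round(4))
E
```

```text
0.16823354551663103
[[-47.1, -6.4, -9.1], [-47.1, 6.8, -9.1]] [[-27.1, -7.4, 0.1], [-27.1, 7.9, 0.1]]
[[-47.1, -6.5, -8.1], [-47.1, 6.8, -8.1]] [[-27.1, -7.5, 1.3], [-27.1, 7.9, 1.3]]
[[-22.   -6.6  -6.9]
 [-22.    8.2  -6.9]]
[[ 0.5666 -0.0076  0.034 ]
 [ 0.5608  0.0263  0.034 ]] [[ 0.5004 -0.013   0.035 ]
 [ 0.498   0.001   0.035 ]]
```

Call:
apply_moves:
  series:
    - [-15, 0, 0, 0]
    - [-35, 0, -5, 0]
    - [-55, -5, -18, 0]
    - [-68, -15, -38, 0]
    - [-72, -25, -57, 0]
    - [-72, -42, -69, 0.01]
    - [-72, -62, -83, 0.02]
    - [-72, -82, -97, 0.03]
    - [-72, -105, -110, 0.05]
    - [-72, -135, -120, 0.065]
    - [-72, -165, -129, 0.08]
    - [-72, -195, -138, 0.09]
    - [-72, -225, -147, 0.098]
    - [-70, -250, -154, 0.098]
    - [-66, -256, -155, 0.098]
    - [-62, -256, -155, 0.098]
    - [-62, -256, -155, 0.098]
    - [-62, -256, -155, 0.098]

```text
t: 18.45
tcp_pos: [0.3924, -0.2836, 0.1003]
orientation: [-0.025, 0.707, 0.025, 0.707]
wrist_force: [0.0, 0.3, -0.6]
gripper_width: 0.141
```

```bash
python3 - <<'E'
from h import *
w=snap("wrist","wrist13");c=snap("side","side13");b=snap("scene","scene13")
cv2.imwrite('pics/m13.png',cv2.resize(c["img"][170:410,200:480],None,fx=2.8,fy=2.5,interpolation=cv2.INTER_CUBIC))
cv2.imwrite('pics/n13.png',cv2.resize(b["img"][180:380,220:480],None,fx=3,fy=3,interpolation=cv2.INTER_CUBIC))
s=telemetry.get_state();tcp=s["tcp_pos"];R=Rn.from_quat(s["orientation"]).as_matrix()
print(tcp,np.arctan2(R[1,2],R[0,2]),s["joints"].round(2),s["gripper_width"])
E
```

```text
[ 0.39242016 -0.28406481  0.10042655] 0.07115423734946758 [ 0.79  0.49 -0.39  2.21  0.38  0.5   1.75] 0.13995998073828791
```

View pics/m13.png

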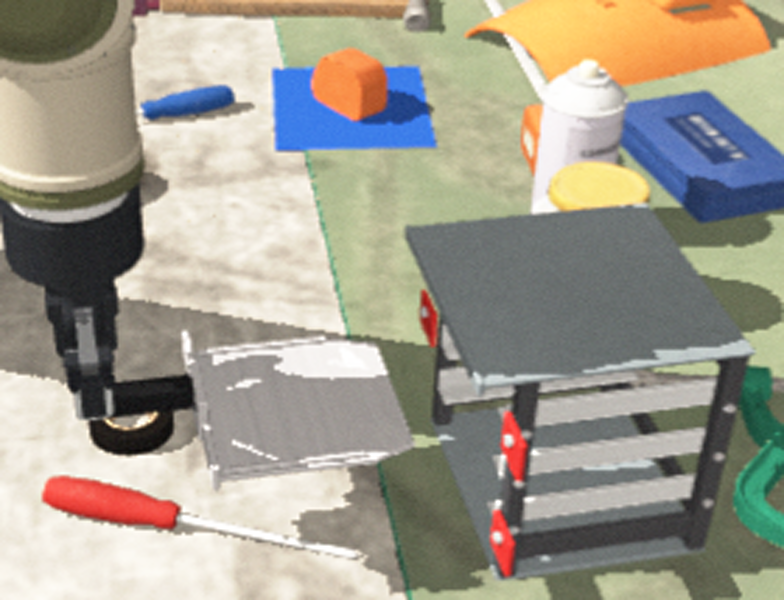

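View pics/n13.png

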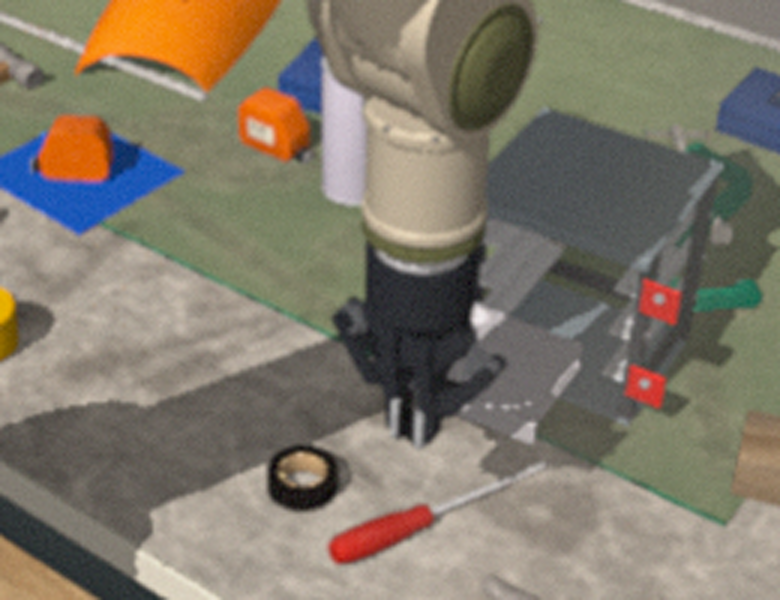

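View pics/wrist13.png

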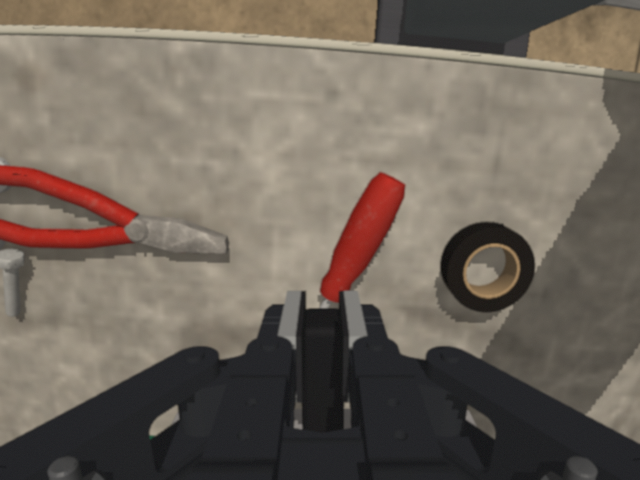

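```bash
python3 - <<'E'
from h import *
c=load("side13")
cv2.imwrite('pics/m13b.png',cv2.resize(c["img"][295:370,255:355],None,fx=7.5,fy=7.5,interpolation=cv2.INTER_CUBIC))
E
```

View pics/m13b.png

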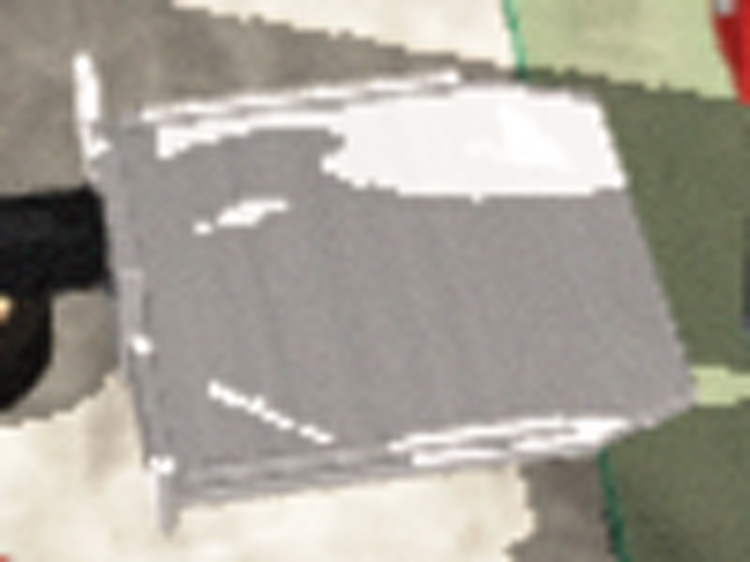

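```bash
python3 - <<'E'
from h import *
c=load("side13");s=telemetry.get_state();tcp=s["tcp_pos"];R=Rn.from_quat(s["orientation"]).as_matrix()
L=np.array([[40,69,20],[42,-69,20],[40,-69,0],[162,-54,5],[162,54,5],[130,62,9],[132,-62,0]])/1000.-[0,0,.025]
uv=np.array([[80,55],[170,462],[165,530],[692,390],[600,92],[458,75],[610,450]])/7.5+[255,295]
exp=tcp+R@[-.0367,0,.021]
def f(q,fx=None):
    X=Rn.from_euler('ZYX',q[3:]).apply(L)+q[:3]; return np.r_[(proj(c,X)-uv).ravel()]
for prior in (0,1):
  g=lambda q:np.r_[f(q),prior*np.array([(q[0]-exp[0])/.002,(q[1]-exp[1])/.002,(q[2]-exp[2])/.003,(q[3]-.071)/.02,q[5]/.02])]
  r=least_squares(g,np.r_[exp,.07,0,0],x_scale=[.01]*3+[.05]*3); print(r.x.round(4),f(r.x).reshape(-1,2).round(1).tolist())
print("exp",exp.round(4))
E
```

```text
[ 0.417  -0.2962  0.1484  0.0791  0.0231 -0.0555] [[0.0, 0.6], [0.6, -0.5], [0.1, 0.2], [2.7, 0.1], [-0.4, -0.2], [0.3, -0.4], [-3.2, 0.2]]
[ 0.4178 -0.2838  0.1362  0.0734  0.0148 -0.0282] [[0.7, 0.3], [0.6, 0.0], [0.2, 0.3], [1.5, 0.3], [-0.8, -0.7], [0.1, -0.9], [-4.2, 0.3]]
exp [ 0.4134 -0.2826  0.1371]
```

Call:
apply_moves:
  series:
    - [5, -1, 0, 0]
    - [9, -1, 10, 0]
    - [9, -1, 25, 0]
    - [9, -1, 40, 0]
    - [9, -1, 52, 0]
    - [9, -1, 60, 0]
    - [9, -1, 60, 0]
    - [9, -1, 60, 0]

```text
t: 19.6
tcp_pos: [0.4515, -0.2813, 0.0912]
orientation: [-0.025, 0.707, 0.025, 0.706]
wrist_force: [0.1, -0.8, -1.6]
gripper_width: 0.14
```

```bash
cat > look.py <<'E'
from h import *
import sys
k=sys.argv[1]
c=snap("side","side"+k);b=snap("scene","scene"+k)
cv2.imwrite(f'pics/m{k}.png',cv2.resize(c["img"][230:410,230:440],None,fx=3.5,fy=3.3,interpolation=cv2.INTER_CUBIC))
cv2.imwrite(f'pics/n{k}.png',cv2.resize(b["img"][200:350,320:480],None,fx=4.5,fy=4,interpolation=cv2.INTER_CUBIC))
s=telemetry.get_state();tcp=s["tcp_pos"];R=Rn.from_quat(s["orientation"]).as_matrix()
rk=[.6243,-.2687,.070]; d=tcp-[rk[0],rk[1],0]; cc,ss=np.cos(.07),np.sin(.07)
print("t",s["t"],"rack-frame tcp",(cc*d[0]+ss*d[1]).round(4),(-ss*d[0]+cc*d[1]).round(4),tcp[2].round(4),"yaw",np.arctan2(R[1,2],R[0,2]).round(4),s["wrist_force"].round(1),s["gripper_width"])
E
python3 look.py 14
```

```text
t 19.7 rack-frame tcp -0.1733 -0.0006 0.0913 yaw 0.0698 [-0.6  0.  -1. ] 0.13659828950646907
```

View pics/m14.png

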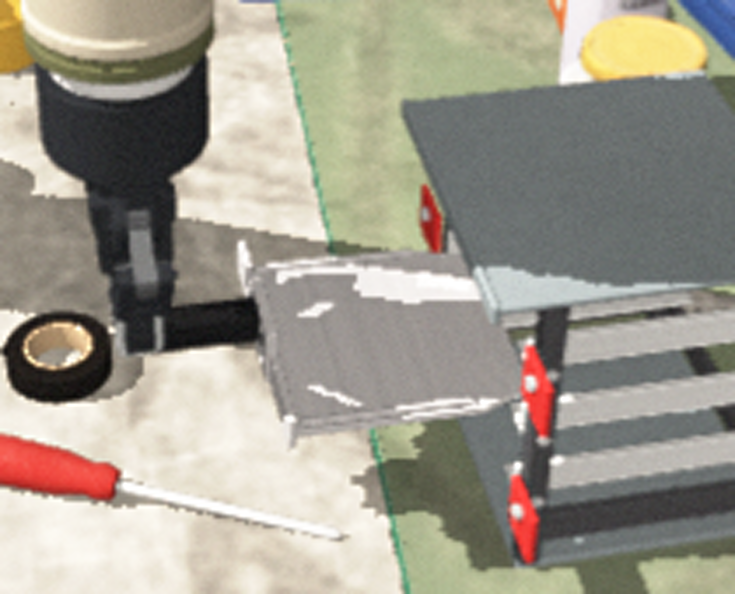

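View pics/n14.png

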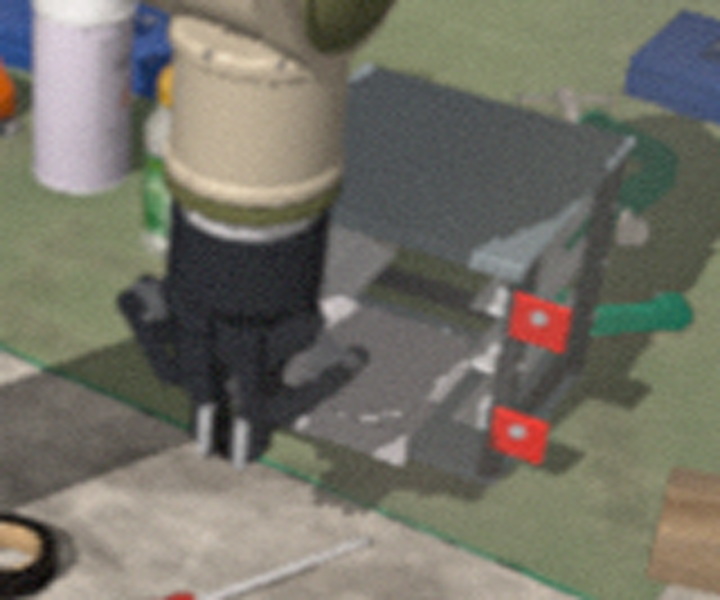

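Call:
apply_moves:
  series:
    - [0, 0, 6, 0]
    - [0, 0, 14, 0]
    - [0, 0, 24, 0]
    - [0, 0, 34, 0]
    - [0, 0, 42, 0]
    - [0, 0, 50, 0]
    - [0, 0, 50, 0]

```text
t: 20.58
tcp_pos: [0.5027, -0.2775, 0.0912]
orientation: [-0.025, 0.707, 0.025, 0.707]
wrist_force: [0.4, 0.5, -1.9]
gripper_width: 0.142
```

```bash
python3 look.py 15
```

```text
t 20.675 rack-frame tcp -0.1229 -0.0005 0.0912 yaw 0.0702 [ 0.4 -0.7 -2.1] 0.14303244569344245
```

View pics/m15.png

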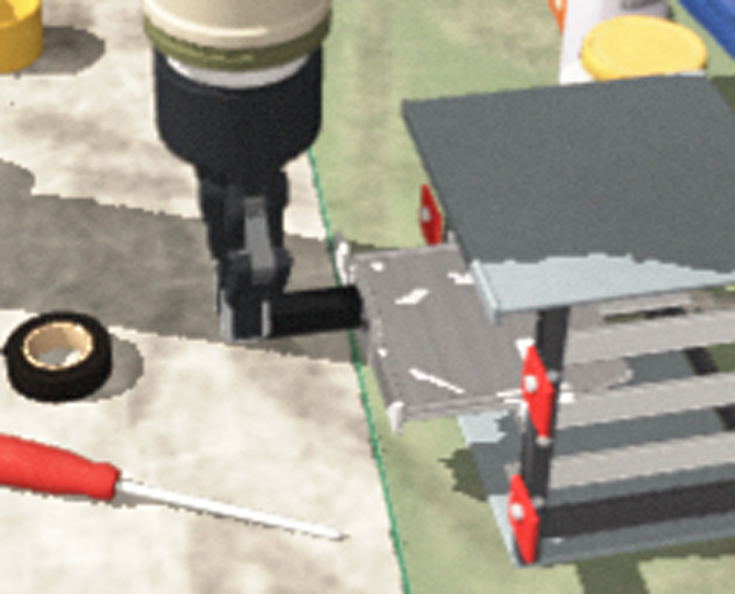

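View pics/n15.png

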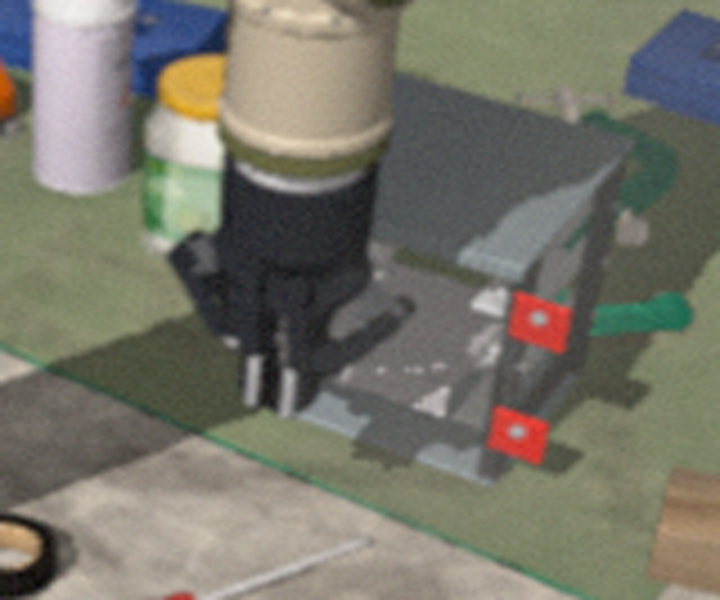

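Call:
apply_moves:
  series:
    - [0, 0, 6, 0]
    - [0, 0, 14, 0]
    - [0, 0, 22, 0]
    - [0, 0, 30, 0]
    - [0, 0, 36, 0]
    - [0, 0, 40, 0]
    - [0, 0, 40, 0]

```text
t: 21.55
tcp_pos: [0.5421, -0.2749, 0.0912]
orientation: [-0.025, 0.707, 0.025, 0.707]
wrist_force: [-0.3, 0.2, -2.0]
gripper_width: 0.137
```

```bash
python3 look.py 16
```

```text
t 21.65 rack-frame tcp -0.083 -0.0005 0.0912 yaw 0.0701 [-0.2 -0.2 -2. ] 0.1392420375647568
```

View pics/m16.png

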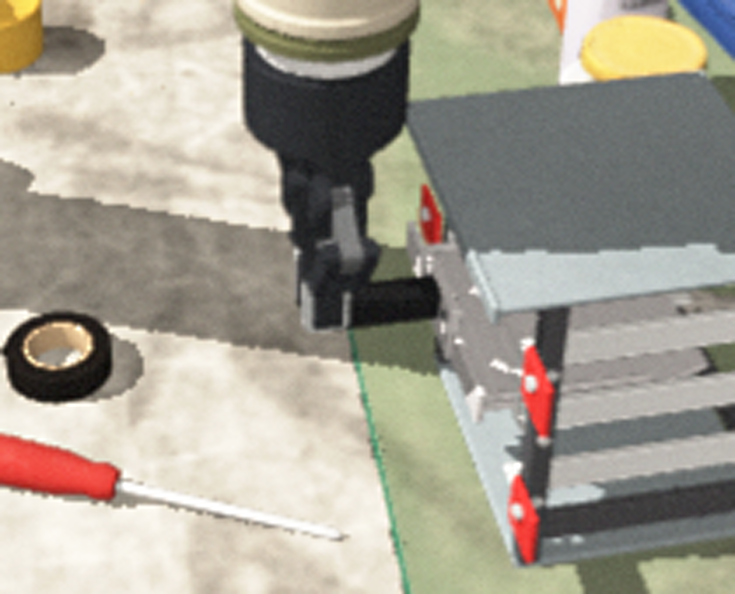

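View pics/n16.png

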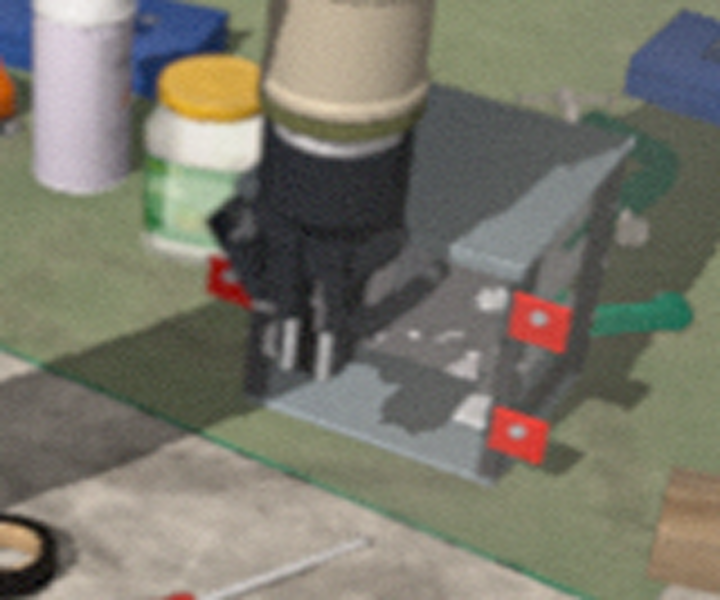

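Call:
apply_moves:
  series:
    - [2, 0, 5, 0]
    - [4, 0, 10, 0]
    - [4, 0, 14, 0]
    - [4, 0, 16, 0]
    - [4, 0, 16, 0]

```text
t: 22.28
tcp_pos: [0.558, -0.2738, 0.0872]
orientation: [-0.025, 0.707, 0.025, 0.707]
wrist_force: [0.2, -0.1, -1.2]
gripper_width: 0.139
```

Call:
apply_moves:
  series:
    - [1, 0, 0, 0]
    - [2, 0, 0, 0]
    - [3, 0, 0, 0]
    - [4, 0, 0, 0]
    - [4, 0, 0, 0]

```text
t: 22.9
tcp_pos: [0.5577, -0.274, 0.0834]
orientation: [-0.025, 0.707, 0.025, 0.707]
wrist_force: [-1.4, -0.4, 1.5]
gripper_width: 0.141
```

```bash
python3 look.py 17
```

```text
t 23.0 rack-frame tcp -0.0668 -0.0006 0.0834 yaw 0.0701 [-1.6 -0.4  1.3] 0.13757548717654655
```

View pics/m17.png

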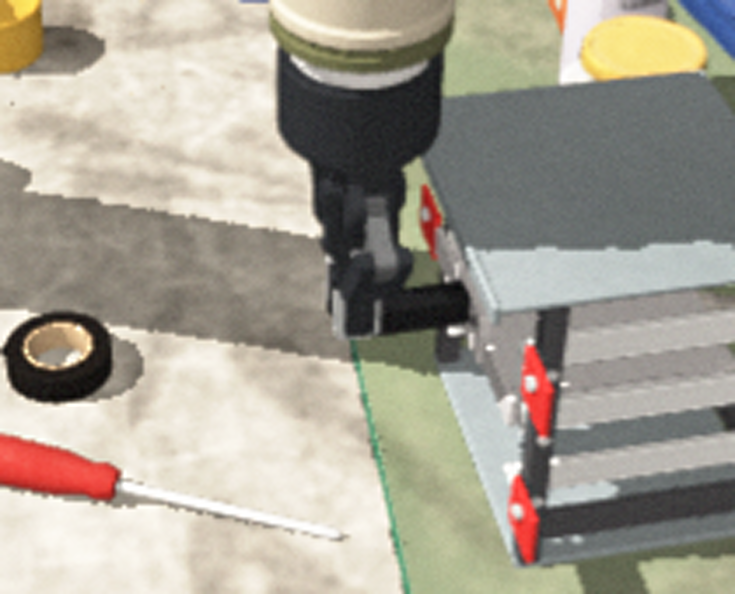

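View pics/n17.png

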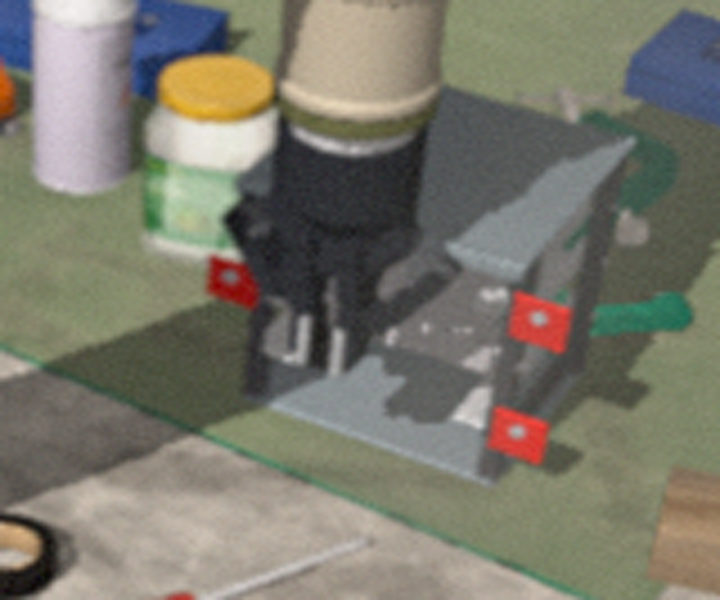

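Call:
apply_moves:
  series:
    - [0, 0, 1, 0]
    - [0, 0, 2, 0]
    - [0, 0, 3, 0]
    - [0, 0, 3, 0]

```text
t: 23.5
tcp_pos: [0.5601, -0.2737, 0.0831]
orientation: [-0.025, 0.707, 0.025, 0.706]
wrist_force: [-4.6, 0.3, 4.5]
gripper_width: 0.138
```

Call:
apply_moves:
  series:
    - [0, 0, 1, 0]
    - [0, 0, 2, 0]
    - [0, 0, 2, 0]

```text
t: 23.88
tcp_pos: [0.5599, -0.2737, 0.0829]
orientation: [-0.024, 0.709, 0.025, 0.705]
wrist_force: [-10.8, 0.3, 6.7]
gripper_width: 0.138
```

```bash
python3 look.py 18; python3 - <<'E'
from h import *
b=load("scene18");c=load("side18")
v=lambda i:cv2.resize(i,(390,390),interpolation=cv2.INTER_CUBIC)
cv2.imwrite('pics/z18.png',np.hstack([v(c["img"][285:365,335:415]),v(b["img"][250:330,375:455])]))
def f(p,o): return [((proj(C,world([.6243,-.2687,.07],p))-oo)*390/80).round().tolist() for C,oo in((c,[335,285]),(b,[375,250]))]
# home predictions: plate top right corner, bottom right corner; ledge front
print(f([[-.004,-.069,.115],[-.004,-.069,.095],[0,-.069,.115]],0))
E
```

```text
t 23.975 rack-frame tcp -0.0645 -0.0005 0.0829 yaw 0.0695 [-10.6   0.5   5.6] 0.13846292872202673
[[[195.0, 318.0], [191.0, 360.0], [206.0, 316.0]], [[262.0, 183.0], [257.0, 213.0], [265.0, 178.0]]]
```

View pics/z18.png

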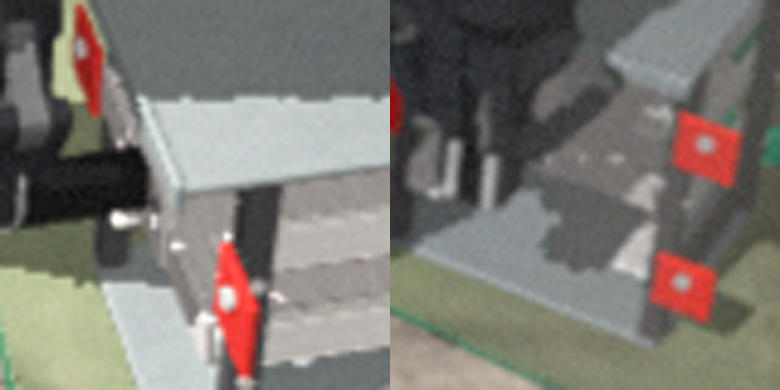

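Call:
apply_moves:
  series:
    - [0, 0, -1, 0]
    - [0, 0, -1, 0]
    - [0, 0, -1, 0]

```text
t: 24.35
tcp_pos: [0.5601, -0.2737, 0.083]
orientation: [-0.025, 0.708, 0.025, 0.706]
wrist_force: [-7.7, 0.8, 5.8]
gripper_width: 0.138
```

Call:
apply_moves:
  series:
    - [0, 0, 0, 0]
    - [0, 0, 0, 0]
    - [0, 0, 0, 0]
    - [0, 0, 0, 0]
    - [0, 0, 0, 0]
  jaw: 0.4

```text
t: 24.98
tcp_pos: [0.562, -0.2735, 0.0833]
orientation: [-0.025, 0.707, 0.025, 0.707]
wrist_force: [-0.4, -0.3, -0.7]
gripper_width: 0.401
```

```bash
python3 look.py 19;python3 - <<'E'
from h import *
snap("wrist","wrist19")
b=load("scene19");c=load("side19")
v=lambda i:cv2.resize(i,(390,390),interpolation=cv2.INTER_CUBIC)
cv2.imwrite('pics/z19.png',np.hstack([v(c["img"][285:365,335:415]),v(c["img"][285:365,300:380])]))
E
```

```text
t 25.075 rack-frame tcp -0.0626 -0.0005 0.0833 yaw 0.0703 [0.8 0.8 0. ] 0.39765053089393926
```

View pics/z19.png

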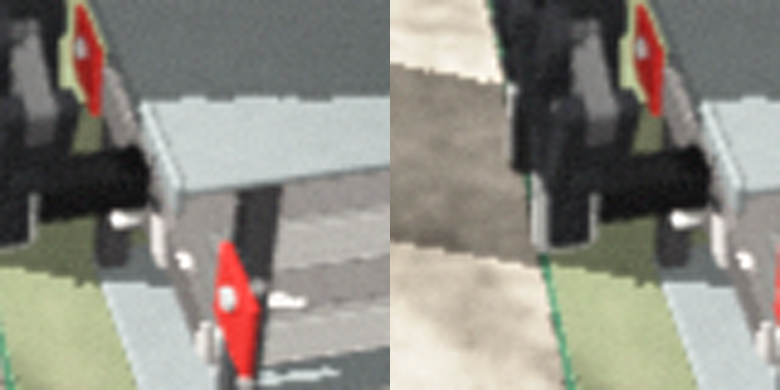

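View pics/wrist19.png

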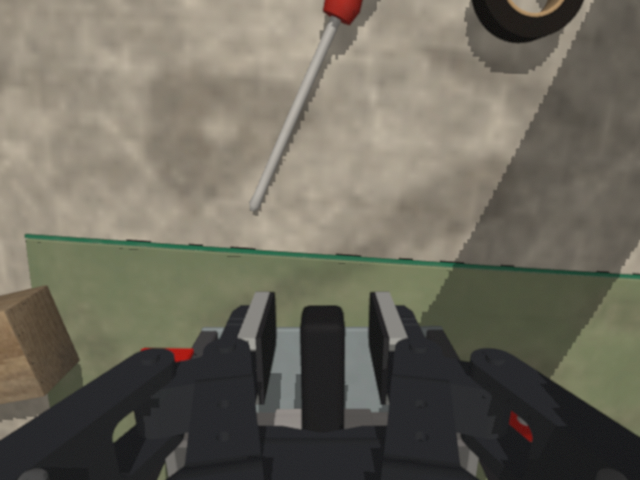

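Call:
apply_moves:
  series:
    - [0, 0, -5, 0]
    - [0, 0, -20, 0]
    - [0, 0, -40, 0]
    - [0, 0, -65, 0]
    - [-20, 0, -90, 0]
    - [-60, 0, -100, 0]
    - [-110, 0, -105, 0]
    - [-150, 0, -105, 0]
    - [-165, 0, -105, 0]
    - [-165, 0, -105, 0]
    - [-165, 0, -105, 0]

```text
t: 26.5
tcp_pos: [0.4561, -0.2807, 0.2469]
orientation: [-0.024, 0.707, 0.025, 0.706]
wrist_force: [-0.1, 0.0, -0.4]
gripper_width: 0.398
```

```bash
python3 look.py 20;python3 - <<'E'
from h import *
w=snap("wrist","wrist20")
cv2.imwrite('pics/w20.png',cv2.resize(w["img"][200:400,200:460],None,fx=3,fy=3,interpolation=cv2.INTER_CUBIC))
E
```

```text
t 26.6 rack-frame tcp -0.1683 -0.0002 0.2468 yaw 0.0704 [-1.2 -0.5 -0.8] 0.39751444142074
```

View pics/m20.png

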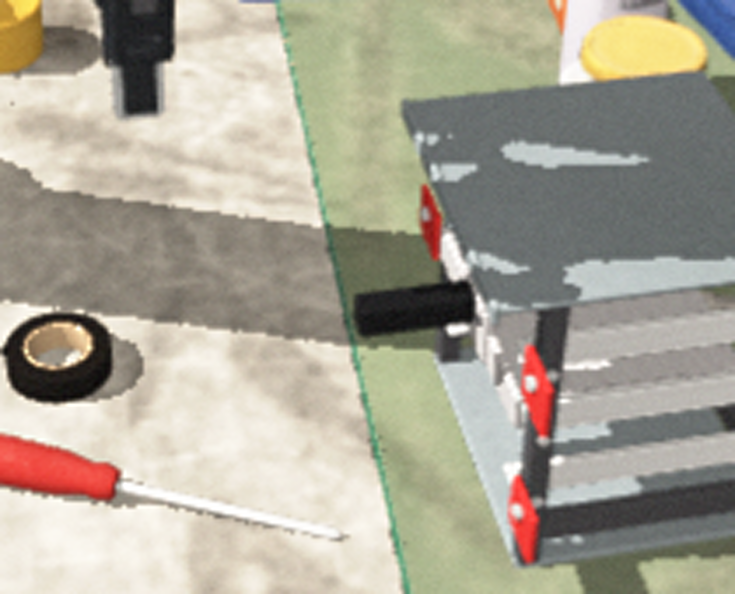

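View pics/n20.png

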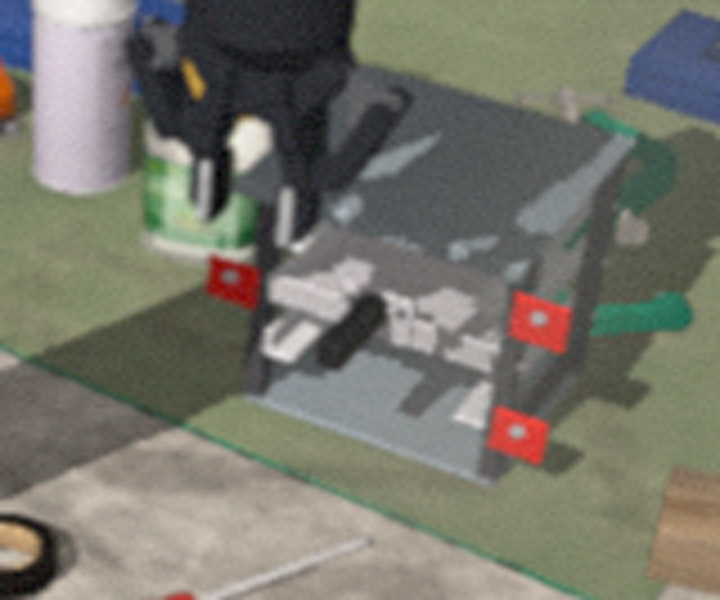

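View pics/w20.png

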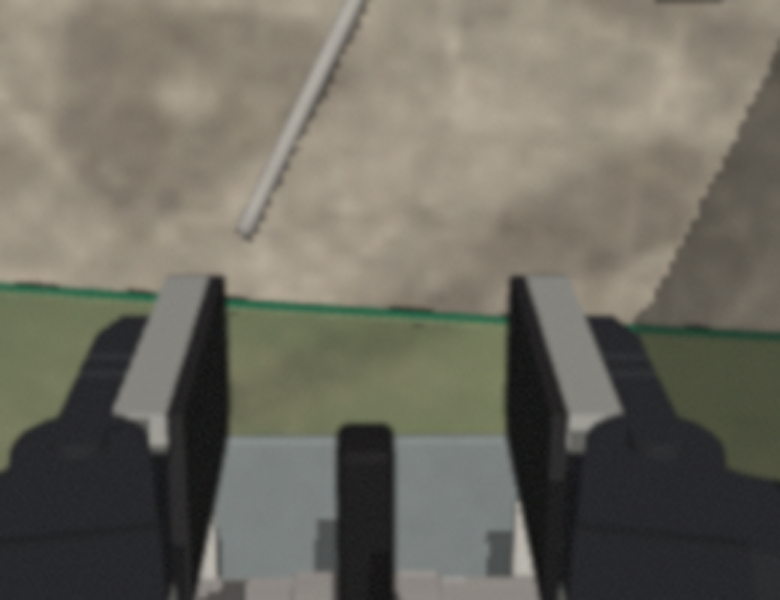

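Call:
apply_moves:
  series:
    - [-25, 0, 5, 0]
    - [-50, 0, 20, 0]
    - [-60, 0, 40, 0]
    - [-60, 0, 45, 0]
    - [-60, 0, 45, 0]
    - [-60, 0, 45, 0]
  jaw: 1.0

```text
t: 27.4
tcp_pos: [0.501, -0.2778, 0.3074]
orientation: [-0.025, 0.707, 0.025, 0.706]
wrist_force: [-0.3, 0.0, 0.7]
gripper_width: 0.996
```

```bash
python3 - <<'E'
from h import *
w=snap("wrist","wrist21")
o=np.array([230,240])
cv2.imwrite('pics/w21.png',cv2.resize(w["img"][240:400,230:430],None,fx=3.75,fy=3.75,interpolation=cv2.INTER_CUBIC))
rk=[.6243,-.2687,.070]
for nm,P in dict(hend_top=[-.066,0,.130],hend_bot=[-.066,0,.110],platefront_midtop_L=[-.004,.022,.129],R=[-.004,-.022,.129],plate_topL=[-.004,.069,.115],plate_topR=[-.004,-.069,.115],ledge1L=[0,.051,.05],ledge1R=[0,-.051,.05],ledge3L=[0,.051,.14],ledge3R=[0,-.051,.14]).items():
    print(nm,((proj(w,world(rk,[P]))[0]-o)*3.75).round(1))
print(telemetry.get_state()["tcp_pos"])
E
```

```text
hend_top [346.6 113.7]
hend_bot [346.5  86.7]
platefront_midtop_L [434.9 347.4]
R [258.1 347.4]
plate_topL [614.2 320.8]
plate_topR [ 78.7 320.8]
ledge1L [517.6 232.6]
ledge1R [174.8 232.5]
ledge3L [556.3 383.3]
ledge3R [136.8 383.3]
[ 0.5010979  -0.27787497  0.30758375]
```

View pics/w21.png

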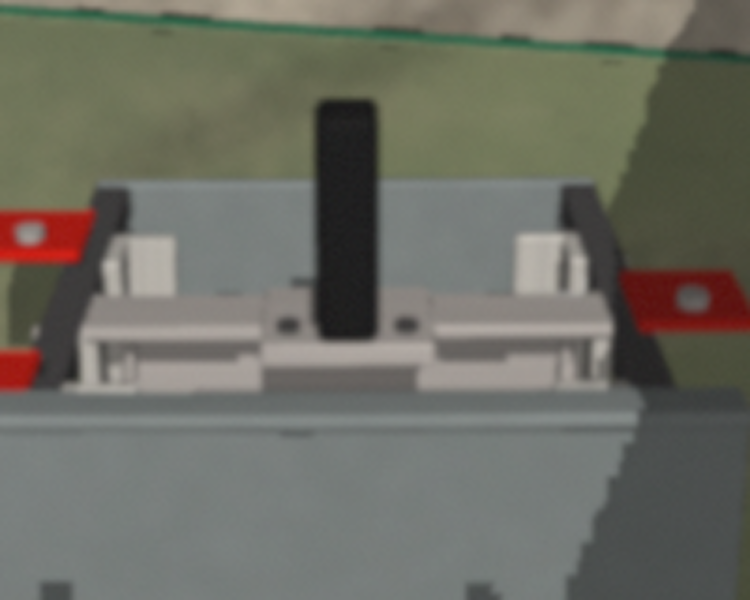

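```bash
python3 - <<'E'
from h import *
c=load("side20");o=np.array([320,295])
cv2.imwrite('pics/q20.png',cv2.resize(c["img"][295:375,320:420],None,fx=7.5,fy=7.5,interpolation=cv2.INTER_CUBIC))
rk=[.6243,-.2687,.070]
for t in(0,.05,-.05):
  P=np.array([[-.066,-.008,.130],[-.066,-.008,.110],[-.008,-.008,.130],[-.008,-.008,.110],[-.004,-.069,.115],[-.004,-.069,.095],[0,.051,.14]])
  P[:6,2]+=t*P[:6,0]
  print(t,((proj(c,world(rk,P))-o)*7.5).round().tolist())
P=[[-.025,-.085,.194],[-.025,-.085,.184],[-.004,-.076,.079],[-.004,-.108,.079]];print(((proj(c,world(rk,P))-o)*7.5).round().tolist())
E
```

```text
0 [[80.0, 213.0], [78.0, 278.0], [325.0, 181.0], [321.0, 245.0], [412.0, 414.0], [406.0, 478.0], [295.0, -18.0]]
0.05 [[80.0, 224.0], [78.0, 288.0], [325.0, 182.0], [320.0, 246.0], [412.0, 415.0], [406.0, 479.0], [295.0, -18.0]]
-0.05 [[81.0, 203.0], [79.0, 267.0], [326.0, 180.0], [321.0, 244.0], [412.0, 414.0], [406.0, 478.0], [295.0, -18.0]]
[[362.0, 209.0], [359.0, 245.0], [410.0, 552.0], [451.0, 661.0]]
```

View pics/q20.png

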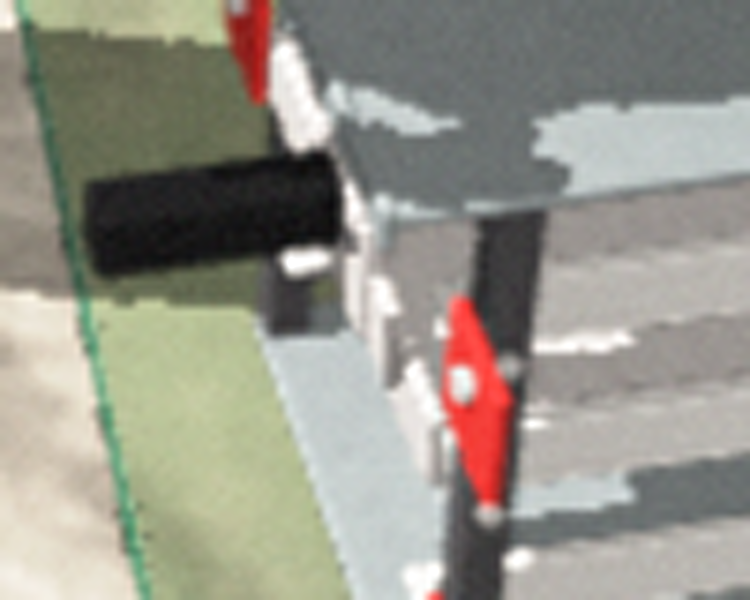

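```bash
python3 - <<'E'
from h import *
c=snap("scene","scene22")
cv2.imwrite('pics/s22.png',c["img"])
d=load("side20")
for n,C,uv,z in (("can",c,[337,194],.185),):pass
print(telemetry.get_state()["t"])
E
```

```text
27.5
```

View pics/s22.png

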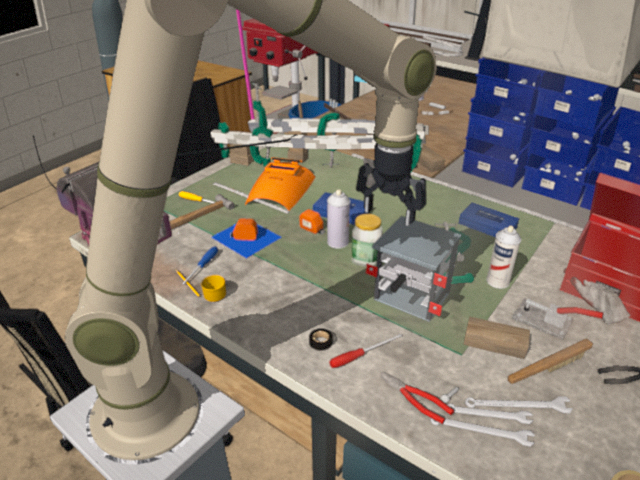

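The tape measure stands on the mat at (246,230) and the tray is in the rack. The can (338,194), jar (368,222), cap (214,283) and roll (321,338) are where they started.

```bash
python3 -c "
from station import job
print(job.close_job())"
```

```text
the job is handed in; nothing more can be done
None
```

The job is handed in: the tape measure stands upright near the middle of the blue mat. The tray is on the middle rails (the pair whose red tag is on the left post), pushed in until the front plate met the rail ends with about 10 N, then released. No verdict was reported.

- **Last checks:** after letting go, the wrist and side pictures show the tray level to about 0.01 rad and within about 1 mm sideways. It sits within about 2 mm of the home position. The jar, spray can, cap and roll look unmoved in the last scene picture. The clock stood at 27.5 s of 64 at that picture.
- **Failed grasp:** the first grip on the tray closed above the handle. The pictures showed the fingertips about 25–30 mm higher than the reported TCP, so I lowered the tool further and the second grip held. The tray did not move noticeably in the failed try.
- **Tool lean:** the moves cannot lean the tool back 40 degrees, so it stayed vertical. I gripped the handle near its outer end, and the gripper cleared the roof lip.
- **Disagreement between views:** the side camera read about 1–2 pixels off the wrist camera's fit of the rack. I used the wrist camera's fit.

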